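Load the clockwork shaker and wind it up

ROBOT

A 6-joint arm with a two-finger parallel gripper is mounted at the origin on the work surface. World frame = base frame: x ahead of the robot, y to its left, z up, the work surface at z = 0. Lengths are in mm, angles in rad, forces in N, time in s.
With the tool pointing down it reaches from about 350 to 975 mm from the base axis. Payload 7.1 kg.
Tool frame: the origin (TCP) lies midway between the tips of the shut fingers; the grasp point (between the pads) lies 19 mm behind it; z points along the fingers, x is the direction in which the jaws open and shut, and the axes are right-handed (so a half turn about z gives the same grasp; the last joint's range is limited). The gripper opens to 88 mm and grips with 3 to 60 N. Pads are 20 mm wide; open, the fingers measure 115 mm over their backs; the gripper's body (75 mm by 178 mm) begins 61 mm behind the grasp point.
Start: joints at [-1.248, 0.423, 1.63, -0, 1.089, -0.019], TCP at [209.507, -588.822, 222.675] pointing down, gripper open.
Joint ranges: [-3, 3], [-0.9, 2.11], [0.09, 2.58], [-1.31, 4.45], [0.11, 2.69], [-2.54, 2.54]. Speed limits (rad/s): [2.39, 2.39, 3.01, 3.14, 3.14, 3.14].

INTERFACE

Orientations are given as a rotation vector (axis times angle).
In Python, from workcell import telemetry, imaging, ticket gives the robot as it stands.
- The arm moves only by the tool jog_arm, never from a script. Its arguments are lists of equal length, an entry for each row: "travel": the shift along the world's x, y, z in units of 400 mm (1.0 is 400 mm), a list of three; "dr": the turn, a rotation vector about the world's x, y, z in units of 90 degrees (1.0 is 90 degrees), a list of three. In form: {"travel": [[tx, ty, tz], ...], "dr": [[wx, wy, wz], ...]}. A call has exactly 10 rows; each row is the pose to reach, as a shift and turn from the pose measured when the call began; what a row does not reach only later rows make up. A row lasts 1/10 s, in which the tool goes at most 50 mm and 8.59 degrees, less where a joint would pass 70% of its speed; a pose out of reach is approached as far as the arm can. A call with a number of a shift or a turn outside -1 to 1 is refused whole. A call with a gripper value outside its range is refused whole. "hand" is the opening, from -1 (shut) to 1 (fully open), set as the call begins (left out, the last holds). The fingers move at their own pace and stop on an object; the grip force is fixed at half the most. Time passes only in rows, so rows that repeat a pose let the fingers close, or fill a call up. It gives the time, the measured TCP pose, the force and the opening at its end, in the units of the state.
- telemetry.get_obs(): the state, without advancing time (a new reading comes with each control period).
- imaging.get_image(name): name is "side" or "top"; returns a dict with "pixels" (420x560x3 uint8, red, green, blue), "range_z" (420x560 float32, mm along the optical axis (not along the pixel's ray), 0 where there is no reading), "fx", "fy", "cx", "cy" (pixels), "extrinsics" (4x4, takes a point from world to camera coordinates). Camera axes: x right, y down, z forward; pixel columns grow to the right and rows downward; lengths in mm; the calibration is good to about 2 mm. A picture is of the moment at which its call begins.
- ticket.close_job(): hands the job in, once; it reports no verdict.
The state is a dict: "t": time; "qpos": joint angles; "qvel": joint speeds; "joint_torque": joint torques, N m; "ee_pos": TCP position; "orientation": TCP orientation; "ft_force": force on the tool from outside, world axes, zero at the start; "moment": the same for the moment, N m; "width": finger opening in mm.
Only numpy, scipy, OpenCV 4.12 (cv2) and the standard library are available. Lean on these libraries where they do the work, as an engineer would, in place of code of your own. Each camera call takes 0.05 s, during which the arm holds its last target. There are 200 camera calls.

TASK

Get the clockwork shaker ready for a run: take the two top trays from the spring-lifted dispenser and set one flat in each of the shaker's two berths, leaving the last tray in the dispenser, and stand every specimen from the bench (canister, jar, blocks, as many as there are) upright on the floor of those trays. Once all is loaded, wind the shaker's key clockwise, turn by turn, until it is fully wound. Leave the mouse, the bottle and the glass dish alone.

Things in the scene. Friction and masses are not known exactly. Their poses are not given: they have to be found in the camera images.
- shaker: Fixed white clockwork shaker, 110 mm (its x) by 400 mm (from -210 to +190 in its y). Origin: in its underside, z up. Black deck 60 mm high with two tray berths in line along y; at the +y end a tower 82 mm high with the key on top. A white pointer on a black disc there follows the key at a third of its angle: along the shaker's +x at 0, clockwise to half a turn when fully wound.
- berth_a (a point): Centre of the first berth, on the deck surface, shaker's axes (berth length along y). A berth is the space between lugs 8 mm high: 74 mm in x, 141 mm in y (4 mm of play each side of a tray). On the long sides there are lugs at the corners only: the middle 85 mm is open for fingers.
- berth_b (a point): The same for the second berth, 147 mm from the first in the shaker's +y, next to the key tower.
- key (a joint): Turn of the winding key, rad: 0 run down, grows clockwise seen from above, hard stop at 9.0 = fully wound (within 0.4 counts). Starts between 0 and 1.5. It takes 0.07 to 0.11 N m, more as it winds, and stays where it is left when let go. At 0 its blade lies along the shaker's x.
- key_grip (a point): Point on the key's vertical axis at the height to grip, 130 mm above the bench, at x = 0, y = +140 mm of the shaker. The steel key blade is 48 mm long (this frame's x), 10 mm thick (y) and 36 mm high (from 109 to 145 mm above the bench). The frame turns with the key.
- dispenser: Fixed, base 100 by 170 mm, origin: centre of its underside. Four corner guides, 90 mm high, hold a stack of three trays (length along its y, 3 mm play each side) on a soft sprung lift that raises the stack by one tray (24 mm) as each is lifted off: the top tray's underside stays about 70 mm and its rim 94 mm above the bench. The middle 80 mm of the long sides is open for fingers.
- tray1: Grey stacking tray, number 1 from the top of the stack; 66 mm (x) by 133 mm (y) by 24 mm high, 180 g. Walls 4 mm, floor 5 mm thick, so 58 by 125 mm inside. Origin: centre of its underside, z up. Picked by its long sides, across x.
- tray2: Grey stacking tray, number 2 from the top of the stack; 66 mm (x) by 133 mm (y) by 24 mm high, 180 g. Walls 4 mm, floor 5 mm thick, so 58 by 125 mm inside. Origin: centre of its underside, z up. Picked by its long sides, across x.
- tray3: Grey stacking tray, number 3 from the top of the stack; 66 mm (x) by 133 mm (y) by 24 mm high, 180 g. Walls 4 mm, floor 5 mm thick, so 58 by 125 mm inside. Origin: centre of its underside, z up. Picked by its long sides, across x.
- canister: Upright aluminium cylinder, 52 mm across, 40 mm high, origin at the centre of its underside. May be absent. About 250 g. Two specimens fit one behind the other along a tray if their lengths add up to less than its 125 mm.
- long_block: Dark steel-coloured block 46 mm (x) by 75 mm (y) by 40 mm high, 0.4 kg, origin at the centre of its underside. May be absent. In a tray its length must lie along the tray's. Only the jar fits into a tray beside it (with 6 mm to spare).
- jar: Amber glass jar with a black cap, 44 mm across, 40 mm high, about 120 g, origin at the centre of its underside. May be absent.
- short_block: Black block 46 mm (x) by 62 mm (y) by 40 mm high, about 200 g, origin at the centre of its underside. May be absent.
- mouse: Grey computer mouse, 100 by 58 by 32 mm, a bystander, on its mat.
- rinse_bottle: White bottle, 60 mm across, 160 mm high, a bystander.
- dish: Shallow glass dish, 90 mm across, 18 mm high, a bystander.
There are look-alikes about, which are no part of the job. Leave any purple look-alike of the tray1 alone.

How it is judged:
By the outcome, as a careful person would: the job done as asked, in the order asked, and still so for the second after the job is handed in, with the robot touching nothing.
Of canister, long_block, jar, short_block only 2 to 4 are there at a start; the rules pass over those that are not, and their reading is None.
At some moment in a run one of canister, long_block, jar, short_block may be knocked a few centimetres aside while the robot is not near it.
It also fails if it takes over 210 s, if anything falls off the work surface, if the arm or the gripper's body presses on something with over 40 N, if the wrist force passes 120 N, or if a joint passes its speed limit or range.

## Working session

There is one attempt and no reset: what is moved stays moved. The work goes in short steps, Python scripts to look and compute and a tool call to move; the robot and the scene stay as the last step left them, time stands still between calls to the robot, and variables do not carry over. Pictures are saved under pics/ and viewed, about 12 in all and at most 16, crops included, and the job is handed in when it is done.

Besides the shell and the picture viewer there is one more tool, called after "Call:" as name(argument=value, ...) on one line, values as JSON. jog_arm: Moves the arm, as the interface text tells. Its arguments: {"type":"object","properties":{"travel":{"type":"array"},"dr":{"type":"array"},"hand":{"type":"number"}},"required":["travel","dr"]}

```bash
mkdir -p pics; ls
cat > h.py <<'E'
import numpy as np, cv2
from workcell import telemetry, imaging, ticket
def shot(name,save=None):
    im=imaging.get_image(name)
    if save: cv2.imwrite('pics/'+save+'.png',cv2.cvtColor(im['pixels'],cv2.COLOR_RGB2BGR))
    return im
def cloud(im):
    z=im['range_z'];v,u=np.mgrid[:420,:560]
    P=np.stack([(u-im['cx'])/im['fx']*z,(v-im['cy'])/im['fy']*z,z],-1)
    E=np.array(im['extrinsics']);W=(P-E[:3,3])@E[:3,:3]
    W[z==0]=np.nan
    return W
E
python3 - <<'E'
from h import *
for n in('top','side'):
    im=shot(n,n+'0');W=cloud(im);np.savez(n+'0.npz',W=W,p=im['pixels'],E=im['extrinsics'],K=[im['fx'],im['fy'],im['cx'],im['cy']])
    E=np.array(im['extrinsics']);print(n,im['fx'],im['cx'],im['cy'],-E[:3,:3].T@E[:3,3],E[:3,:3].round(2).tolist())
print(telemetry.get_obs())
E
```

```text
pics
top 403.65224815403155 284.05448610622796 207.5676453064855 [ 396.23353407  -25.95693565 1168.22779601] [[-0.02, -1.0, -0.01], [-1.0, 0.02, -0.07], [0.07, 0.0, -1.0]]
side 393.39845959425804 271.4471084495024 208.64388807001652 [-113.34855195  568.76766262  735.88781467] [[-0.71, -0.71, -0.0], [-0.42, 0.42, -0.8], [0.57, -0.57, -0.59]]
{'t': 0.1, 'qpos': array([-1.24797442e+00,  4.23761094e-01,  1.63059940e+00, -1.41412976e-05,
        1.08856578e+00, -1.90056177e-02]), 'qvel': array([ 0.00066873, -0.00212556, -0.000266  , -0.00109545,  0.00142401,
       -0.00064059]), 'joint_torque': array([-7.68972277e-04, -5.45616031e+01, -2.74323946e+01,  6.43962482e-02,
        1.88099546e-02, -4.90864556e-05]), 'ee_pos': array([ 209.36858495, -588.37152955,  221.98706411]), 'orientation': array([-2.56627246e+00,  1.81078738e+00,  1.69959746e-03]), 'ft_force': array([0.42292773, 0.44668396, 0.13160882]), 'moment': array([-0.06624816, -0.04162324, -0.00351776]), 'width': 87.4973894980281}
```

View pics/top0.png

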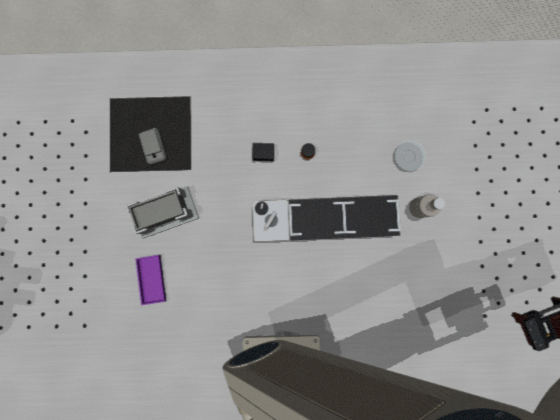

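View pics/side0.png

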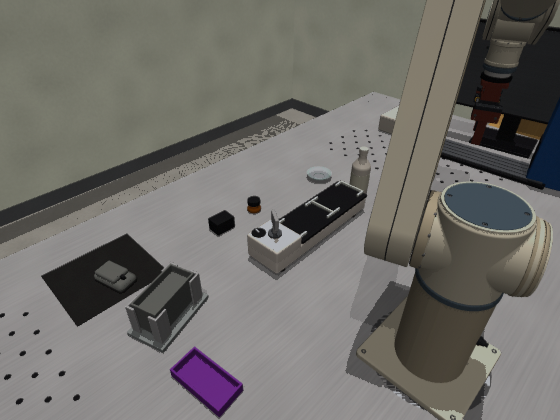

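The top view shows the dispenser at (163,210), the shaker at (325,218) with its key tower on the left, a black block at (263,152), the jar at (308,151), the purple look-alike tray at (150,279), the dish at (408,156) and the bottle at (428,205). I see no canister so far. Next I measure positions from depth.

```bash
cat >> h.py <<'E'
def rect(W,m,name=''):
    P=W[m&np.isfinite(W[...,2])]
    if len(P)<5: print(name,'none');return
    (c,s,a)=cv2.minAreaRect(P[:,:2].astype(np.float32))
    print(name,len(P),'c',np.round(c,1),'size',np.round(s,1),'ang',round(a,1),'z',np.round(np.percentile(P[:,2],[5,50,95]),1))
    return c,s,a
def box(u0,u1,v0,v1):
    m=np.zeros((420,560),bool);m[v0:v1,u0:u1]=1;return m
E
python3 - <<'E'
from h import *
d=np.load('top0.npz');W=d['W'];p=d['p'].astype(int);z=W[...,2]
print('table',np.nanmedian(z[60:90,200:400]))
rect(W,box(240,285,135,170)&(z>30)&(z<50),'block')
rect(W,box(295,325,138,165)&(z>30)&(z<50),'jar')
rect(W,box(125,205,180,240)&(z>85)&(z<100),'disp rim')
rect(W,box(125,205,180,240)&(z>70)&(z<83),'disp floor')
rect(W,box(125,205,180,240)&(z>4)&(z<30),'disp base')
rect(W,box(280,405,190,245)&(z>55)&(z<72),'deck')
rect(W,box(245,292,195,245)&(z>77)&(z<87),'tower')
rect(W,box(245,292,195,245)&(z>120),'key')
rect(W,box(245,405,190,245)&(z>50),'shaker')
r=box(245,292,195,245)
dk=(p.max(-1)<60)&r&(z>70); rect(W,dk,'disc')
wp=r&(z>70)
for v in range(198,226,1): print(v,' '.join('%3d'%x for x in p[v,250:286].mean(-1)))
E
python3 -c "
import cv2
i=cv2.imread('pics/top0.png')
cv2.imwrite('pics/c1.png',cv2.resize(i[130:250,120:300],None,fx=4,fy=4,interpolation=2))"
```

```text
table 0.8070692172221258
block 363 c [632.7  33.7] size [60.3 45.1] ang 87.5 z [35.2 40.6 44.4]
jar 160 c [633.1 -93.8] size [37.  38.6] ang 88.9 z [36.4 40.8 44.2]
disp rim 474 c [469.5 321.4] size [ 82.2 148.7] ang 18.3 z [86.6 92.7 97.3]
disp floor 1035 c [469.8 319.4] size [ 82.6 145. ] ang 18.5 z [72.  76.  80.2]
disp base 705 c [475.6 325.8] size [231.6 171.3] ang 88.8 z [ 4.2 11.7 19.2]
deck 4447 c [ 438.5 -185.2] size [112.1 302.2] ang 1.1 z [57.5 61.2 68. ]
tower 1214 c [434.5  15.9] size [109.7  95.7] ang 1.3 z [79.2 82.7 85.8]
key 79 c [434.9  13.5] size [ 9.8 46.5] ang 57.9 z [138.4 144.8 148.2]
shaker 5926 c [ 437.5 -136.1] size [112.1 400.4] ang 1.1 z [57.7 62.2 85.3]
disc 74 c [467.4  41.3] size [27.3 27. ] ang 88.0 z [80.9 84.1 87.9]
198 170 169 171 168 171 171 170 169 169 168 169 170 168 166 167 167 165 165 165 166 166 166 164 163 155 155 155 154 155 157 156 154 155 155 155 155
199 170 170 172 169 169 168 168 169 167 169 166 166 161 155 151 153 151 153 154 155 153 154 156 157 155 155 154 156 158 159 158 151 143 142 143 151
200 169 171 170 171 169 172 171 170 161 151 
[... 3103 characters left out ...]
 184 187 186 184 182 162 119 100 128 162 174 168 137  97  92  93  99 103 126 163 182 185 185 185 186 185 184
222 166 148 117 149 182 185 185 185 186 184 185 186 186 183 166 127 126 153 171 172 147  96  81  92  93  98 107 141 174 183 185 184 185 185 185 183
223 164 148 116 147 181 184 186 184 185 185 185 186 187 185 179 158 144 166 176 161 124  84  89  94  95 100 119 159 181 185 185 185 185 186 187 186
224 163 147 115 150 180 183 184 186 185 183 185 185 185 184 174 158 167 175 169 141  90  84  89  94  99 107 141 172 184 184 186 185 186 186 184 185
225 165 146 118 149 181 185 186 184 183 185 184 184 185 184 170 159 172 172 153 108  84  90  96 104 113 130 162 181 184 185 186 184 185 185 185 185
```

View pics/c1.png

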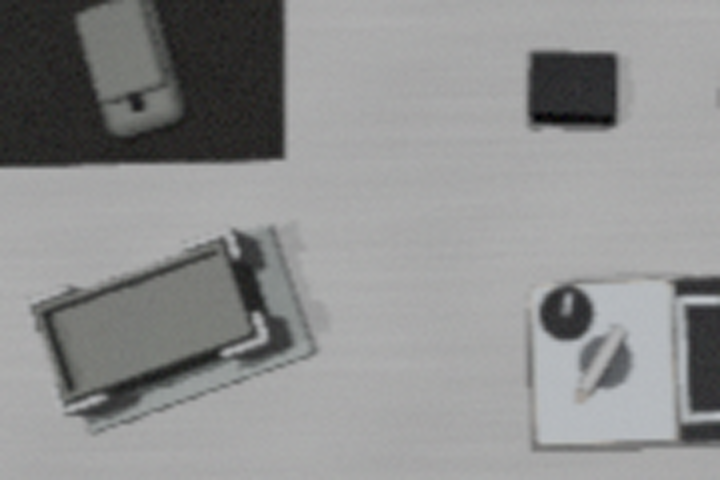

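The crop shows the dispenser tilted about 18°, the block with its length along world y, the key blade about 33° clockwise, and the pointer just off +x. The measured sizes match a short block (45×60). I now cross-check with the side view and find the lugs.

Run:
```python
from h import *
d=np.load('side0.npz');W=d['W'];z=W[...,2];x=W[...,0];y=W[...,1]
print('table',np.nanmedian(z[300:330,20:100]))
near=lambda X,Y,r:(np.hypot(x-X,y-Y)<r)
rect(W,near(633,34,50)&(z>36)&(z<46),'block')
rect(W,near(633,-94,40)&(z>36)&(z<46),'jar')
rect(W,near(470,320,120)&(z>85)&(z<100),'rim')
rect(W,near(470,320,35)&(z>70)&(z<83),'floor')
rect(W,near(434,15,80)&(z>78)&(z<87),'tower')
rect(W,near(434,15,40)&(z>135),'key')
rect(W,near(438,-185,165)&(z>56)&(z<66),'deck')
d=np.load('top0.npz');W=d['W'];z=W[...,2];p=d['p'].astype(int)
m=box(286,405,190,245)&(p.min(-1)>120)&(z>60)&(z<75)
rect(W,m,'lugs')
mm=m.astype(np.uint8);n,l,s,c=cv2.connectedComponentsWithStats(mm)
for i in range(1,n):
    if s[i,4]>8: rect(W,l==i,str(s[i]))
# tray rims in colour: light grey top floor
m=box(125,205,180,240)&(z>70)&(z<84);
n,l,s,c=cv2.connectedComponentsWithStats(cv2.erode(m.astype(np.uint8),np.ones((3,3))))
for i in range(1,n):
    if s[i,4]>50: rect(W,l==i,'fl'+str(s[i]))
m=(z>8)&(z<200)
n,l,s,c=cv2.connectedComponentsWithStats(m.astype(np.uint8))
for i in range(1,n):
    if s[i,4]>60: rect(W,l==i,'obj'+str(s[i]))
```

```text
table 0.5047617527523309
block 230 c [631.4  35.8] size [62.7 48.6] ang 87.2 z [37.4 40.3 42.3]
jar 88 c [630.1 -89.5] size [37.4 40.5] ang 46.1 z [37.  40.6 42.7]
rim 842 c [468.2 323.5] size [ 83.8 150.7] ang 18.5 z [85.8 91.  95.2]
floor 512 c [471.6 320.7] size [66.3 67.3] ang 63.7 z [73.2 75.3 78.7]
tower 874 c [431.9  18.2] size [109.9  97.6] ang 2.2 z [79.3 82.4 84.9]
key 68 c [432.6  16.8] size [10.1 48.3] ang 60.4 z [136.7 144.2 146.7]
deck 2171 c [ 435.8 -183.7] size [114.7 299. ] ang 1.1 z [58.2 60.6 63.2]
lugs 393 c [ 438.5 -185.1] size [303.7  95.4] ang 89.2 z [63.2 68.6 72. ]
[387 199  14  36 131] 131 c [ 435.9 -319.2] size [95.6 31.8] ang 1.8 z [62.6 67.9 72. ]
[333 202  23  32 155] 155 c [ 438.3 -183.5] size [84.9 54.9] ang 1.9 z [63.  68.8 72.3]
[289 204  13  32 107] 107 c [435.1 -49.6] size [32.6 84.6] ang 89.0 z [65.5 69.  72.1]
fl[134 195  46  31 746] 746 c [470.5 326.2] size [ 50.7 117.7] ang 18.2 z [72.1 75.8 79.1]
obj[139 128  28  37 673] 673 c [660.9 355.4] size [100.3  58.4] ang 14.6 z [14.5 30.5 35.4]
obj[395 140  31  31 537] 537 c [ 612.9 -386.4] size [87.5 85.9] ang 19.4 z [ 8.7 13.5 20.6]
obj[253 143  22  18 394] 394 c [632.7  33.8] size [60.4 45.1] ang 87.4 z [20.7 40.4 44.3]
obj[301 143  15  16 192] 192 c [632.3 -93.5] size [38.9 40.6] ang 3.0 z [12.2 40.  44.1]
obj[ 126  186   73   52 2256] 2256 c [468.8 321.4] size [101.4 170.7] ang 17.6 z [11.1 75.4 95. ]
obj[ 253  195  148   47 5932] 5932 c [ 437.5 -136.1] size [112.1 400.4] ang 1.1 z [57.7 62.2 85.2]
obj[410 194  35  24 642] 642 c [ 463.1 -404.7] size [59.3 53.6] ang 16.5 z [ 26.5 107.3 161.4]
obj[135 255  32  51 437] 437 c [277.1 362.2] size [133.3  68.6] ang 7.3 z [ 8.8 21.6 27.7]
obj[243 335  78  16 615] 615 c [91.5 -4.1] size [216.9  41.2] ang 88.9 z [ 9.3 12.7 16.7]
```

The two views agree in size and angle but differ by a constant of about (-2.4, +2.4) mm. I'll average them and calibrate against the gripper itself. First I move toward the dispenser, which also clears the view behind the arm.

Call:
jog_arm(travel=[[0.675,0.85,0.15],[0.675,0.85,0.15],[0.675,0.85,0.15],[0.675,0.85,0.15],[0.675,0.85,0.15],[0.675,0.85,0.15],[0.675,0.85,0.15],[0.675,0.85,0.15],[0.675,0.85,0.15],[0.675,0.85,0.15]], dr=[[0,0,0.5],[0,0,0.5],[0,0,0.5],[0,0,0.5],[0,0,0.5],[0,0,0.5],[0,0,0.5],[0,0,0.5],[0,0,0.5],[0,0,0.5]], hand=1)

```text
t: 1.1
ee_pos: [481.8, -245.3, 282.5]
orientation: [-3.065, 0.684, -0.0]
ft_force: [0.5, -0.5, 0.8]
width: 87.5
```

Call:
jog_arm(travel=[[0,0.95,0],[0,0.95,0],[0,0.95,0],[0,0.95,0],[0,0.95,0],[0,0.95,0],[0,0.95,0],[0,0.95,0],[0,0.95,0],[0,0.95,0]], dr=[[0,0,0.485],[0,0,0.485],[0,0,0.485],[0,0,0.485],[0,0,0.485],[0,0,0.485],[0,0,0.485],[0,0,0.485],[0,0,0.485],[0,0,0.485]])

```text
t: 2.1
ee_pos: [481.5, 134.3, 282.1]
orientation: [-3.1, -0.507, 0.002]
ft_force: [0.8, -0.7, -0.3]
width: 87.9
```

Call:
jog_arm(travel=[[-0.0325,0.47,-0.3],[-0.0325,0.47,-0.3],[-0.0325,0.47,-0.3],[-0.0325,0.47,-0.3],[-0.0325,0.47,-0.3],[-0.0325,0.47,-0.3],[-0.0325,0.47,-0.3],[-0.0325,0.47,-0.3],[-0.0325,0.47,-0.3],[-0.0325,0.47,-0.3]], dr=[[0,0,0],[0,0,0],[0,0,0],[0,0,0],[0,0,0],[0,0,0],[0,0,0],[0,0,0],[0,0,0],[0,0,0]])

```text
t: 3.1
ee_pos: [469.1, 321.5, 162.9]
orientation: [-3.1, -0.505, 0.0]
ft_force: [-0.3, 0.1, 0.1]
width: 87.6
```

```bash
cat >> h.py <<'E'
def pose():
    from scipy.spatial.transform import Rotation as R
    o=telemetry.get_obs();M=R.from_rotvec(o['orientation']).as_matrix()
    print('t',round(o['t'],2),'tcp',np.round(o['ee_pos'],1),'yaw',np.degrees(np.arctan2(M[1,0],M[0,0])).round(1),'zax',M[:,2].round(3),'F',o['ft_force'].round(1),'w',round(o['width'],1),'q6',o['qpos'][5].round(2));return o
E
python3 - <<'E'
from h import *
pose()
im=shot('top','top1');W=cloud(im);z=W[...,2];x=W[...,0];y=W[...,1];T=im['pixels']
im2=shot('side','side1');np.savez('s1.npz',W=cloud(im2),p=im2['pixels'])
m=(z>8)&(z<200)
n,l,s,c=cv2.connectedComponentsWithStats(m.astype(np.uint8))
for i in range(1,n):
    if s[i,4]>60: rect(W,l==i,'obj'+str(s[i]))
W=cloud(im2);z=W[...,2];near=np.hypot(W[...,0]-468,W[...,1]-322)<110
for a,b in((105,125),(125,145),(145,165),(165,200)): rect(W,near&(z>a)&(z<b),'side z%d'%a)
cv2.imwrite('pics/both1.png',cv2.cvtColor(np.hstack([cv2.resize(T[120:280,0:240],None,fx=1.7,fy=1.7),cv2.resize(im2['pixels'][160:400,60:300],(408,272))]),4))
E
```

```text
t 3.1 tcp [469.1 321.5 162.9] yaw 18.5 zax [-0.     0.001 -1.   ] F [-0.3  0.1  0.1] w 87.6 q6 0.26
obj[139 128  28  37 675] 675 c [661.1 355.7] size [100.9  59. ] ang 14.6 z [14.8 30.4 35.4]
obj[395 140  31  31 548] 548 c [ 613.4 -386.8] size [87.4 86.6] ang 61.2 z [ 8.6 13.6 20.1]
obj[253 143  22  18 394] 394 c [632.6  33.9] size [60.4 45.4] ang 88.1 z [23.4 40.8 44.1]
obj[301 143  15  17 194] 194 c [631.3 -93.2] size [38.1 39.9] ang 44.3 z [12.7 39.7 43.7]
obj[ 146  186   53   46 1523] 1523 c [474.7 300.7] size [103.8 127.2] ang 18.5 z [10.5 74.5 94.4]
obj[ 253  195  148   47 5941] 5941 c [ 437.6 -136. ] size [112.2 400. ] ang 1.0 z [57.8 62.1 85.5]
obj[409 194  36  24 642] 642 c [ 463.2 -405.1] size [59.4 53.3] ang 15.3 z [ 24.7 107.1 161.2]
obj[139 255  27  48 213] 213 c [278.3 355.5] size [133.2  56.1] ang 8.0 z [ 8.9 22.3 26.9]
obj[ 243  335   79   78 3604] 3604 c [ 8.9 -3.7] size [205.2 217.8] ang 0.2 z [  9.8  14.  167.7]
side z105 none
side z125 none
side z145 9 c [469.1 322.4] size [106.   17.2] ang 19.7 z [163.  164.  164.8]
side z165 283 c [467.3 319.7] size [108.4  24.7] ang 18.2 z [166.6 182.6 197.8]
```

View pics/side1.png

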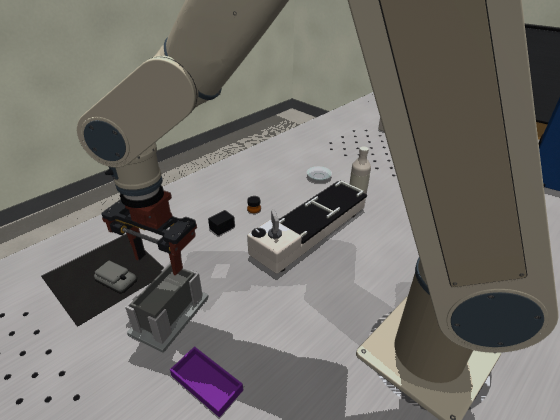

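No further specimens appear: only the short block and the jar are on the bench, and the gripper sits over the dispenser's tray with fingers outside it. Next I descend to tips at about 75 mm and grip.

Call:
jog_arm(travel=[[0,0.0025,-0.06],[0,0.0025,-0.11],[0,0.0025,-0.16],[0,0.0025,-0.2],[0,0.0025,-0.22],[0,0.0025,-0.22],[0,0.0025,-0.22],[0,0.0025,-0.22],[0,0.0025,-0.22],[0,0.0025,-0.22]], dr=[[0,0,0],[0,0,0],[0,0,0],[0,0,0],[0,0,0],[0,0,0],[0,0,0],[0,0,0],[0,0,0],[0,0,0]])

```text
t: 4.2
ee_pos: [469.1, 323.1, 75.2]
orientation: [-3.1, -0.506, -0.001]
ft_force: [-0.8, -0.9, -0.9]
width: 87.6
```

Call:
jog_arm(travel=[[0,0,0],[0,0,0],[0,0,0],[0,0,0],[0,0,0],[0,0,0],[0,0,0],[0,0,0],[0,0,0],[0,0,0]], dr=[[0,0,0],[0,0,0],[0,0,0],[0,0,0],[0,0,0],[0,0,0],[0,0,0],[0,0,0],[0,0,0],[0,0,0]], hand=-1)

```text
t: 5.2
ee_pos: [469.2, 323.1, 75.3]
orientation: [-3.1, -0.506, -0.001]
ft_force: [0.1, 0.2, 0.3]
width: 65.8
```

Call:
jog_arm(travel=[[0,0,0.015],[0,0,0.03],[0,0,0.05],[0,0,0.08],[0,0,0.12],[0,0,0.17],[0,0,0.22],[0,0,0.27],[0,0,0.3],[0,0,0.3]], dr=[[0,0,0],[0,0,0],[0,0,0],[0,0,0],[0,0,0],[0,0,0],[0,0,0],[0,0,0],[0,0,0],[0,0,0]])

```text
t: 6.2
ee_pos: [470.2, 323.8, 197.5]
orientation: [-3.098, -0.505, -0.007]
ft_force: [0.2, 0.3, -1.9]
width: 65.7
```

Run:
```python
from h import *
o=pose();t=o['ee_pos']
for n in('top','side'):
    im=shot(n,n+'2');W=cloud(im);z=W[...,2]
    near=np.hypot(W[...,0]-t[0],W[...,1]-t[1])<100
    rect(W,near&(z>t[2]+9)&(z<t[2]+26),n+' tray rim')
    rect(W,near&(z>85)&(z<100),n+' next rim')
    rect(W,near&(z>t[2]-30)&(z<t[2]+5),n+' tray low')
```

```text
t 6.2 tcp [470.2 323.8 197.5] yaw 18.5 zax [ 0.004  0.003 -1.   ] F [ 0.2  0.3 -1.9] w 65.7 q6 0.26
top tray rim 201 c [484.1 291.4] size [82.7 72.6] ang 27.6 z [208.  216.2 220. ]
top next rim 219 c [476.3 300.5] size [ 82.6 103.7] ang 18.1 z [86.1 91.9 97.1]
top tray low 605 c [479.7 297.4] size [74.9 79.3] ang 18.9 z [194.8 198.  201.2]
side tray rim 630 c [467.8 324.3] size [ 86.  133.8] ang 17.9 z [207.4 213.7 220.3]
side next rim 852 c [468.4 323.9] size [ 84.1 150.3] ang 18.4 z [86.  91.  95.4]
side tray low 955 c [462.6 322.4] size [ 74.4 134.8] ang 16.7 z [192.9 196.2 201.7]
```

View pics/side2.png

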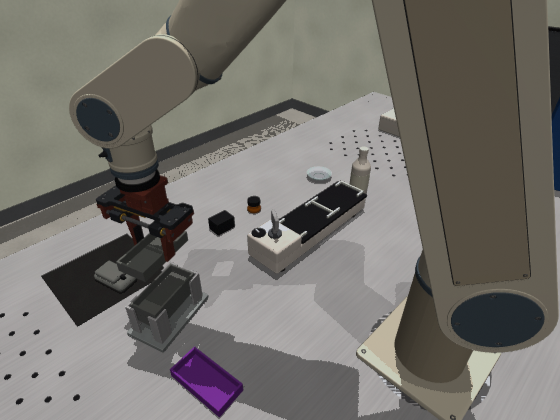

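The tray is held flat, and the stack below has risen again (next rim at 91 mm). I carry the tray to berth a, passing well above the key.

Call:
jog_arm(travel=[[0,-0.06,0.02],[0,-0.16,0.02],[0,-0.28,0.02],[0,-0.4,0.02],[0,-0.52,0.02],[0,-0.64,0.02],[0,-0.76,0.02],[0,-0.88,0.02],[0,-1,0.02],[0,-1,0.02]], dr=[[0,0,-0.02],[0,0,-0.04],[0,0,-0.06],[0,0,-0.08],[0,0,-0.1],[0,0,-0.12],[0,0,-0.14],[0,0,-0.16],[0,0,-0.193],[0,0,-0.193]])

```text
t: 7.3
ee_pos: [468.3, -81.7, 202.2]
orientation: [-3.141, -0.021, 0.001]
ft_force: [-0.2, 0.1, -2.1]
width: 65.9
```

Call:
jog_arm(travel=[[-0.02,-0.1,0],[-0.04,-0.2,0],[-0.06,-0.3,0],[-0.07,-0.4,-0.02],[-0.077,-0.45,-0.06],[-0.077,-0.45,-0.1],[-0.077,-0.45,-0.14],[-0.077,-0.45,-0.17],[-0.077,-0.45,-0.19],[-0.077,-0.45,-0.19]], dr=[[0,0,0],[0,0,0],[0,0,0],[0,0,0],[0,0,0],[0,0,0],[0,0,0],[0,0,0],[0,0,0],[0,0,0]])

```text
t: 8.3
ee_pos: [436.9, -260.8, 125.0]
orientation: [-3.14, -0.022, 0.004]
ft_force: [0.7, 0.1, -1.4]
width: 65.4
```

Run:
```python
from h import *
o=pose();t=o['ee_pos']
for n in('top','side'):
    im=shot(n,n+'3');W=cloud(im);z=W[...,2]
    near=np.hypot(W[...,0]-t[0],W[...,1]-t[1])<100
    rect(W,near&(z>t[2]+9)&(z<t[2]+26),n+' tray rim')
    rect(W,near&(z>t[2]-10)&(z<t[2]+5),n+' tray low')
```

```text
t 8.3 tcp [ 436.9 -260.8  125. ] yaw 0.8 zax [-0.003  0.001 -1.   ] F [ 0.7  0.1 -1.4] w 65.4 q6 -0.58
top tray rim 120 c [ 440.8 -223.5] size [72.6 57.8] ang 0.3 z [135.3 143.5 146.8]
top tray low 425 c [ 436.3 -223.4] size [60.3 64.5] ang 88.3 z [122.5 125.7 128.7]
side tray rim 342 c [ 435.3 -258.1] size [135.7  83.8] ang 83.5 z [134.8 141.7 147.1]
side tray low 357 c [ 432.2 -258.9] size [135.6  73.1] ang 89.7 z [122.8 126.3 129.1]
```

Call:
jog_arm(travel=[[0.007,0.0095,-0.02],[0.007,0.0095,-0.05],[0.007,0.0095,-0.08],[0.007,0.0095,-0.1],[0.007,0.0095,-0.115],[0.007,0.0095,-0.125],[0.007,0.0095,-0.132],[0.007,0.0095,-0.139],[0.007,0.0095,-0.145],[0.007,0.0095,-0.145]], dr=[[0,0,0.003],[0,0,0.003],[0,0,0.003],[0,0,0.003],[0,0,0.003],[0,0,0.003],[0,0,0.003],[0,0,0.003],[0,0,0.003],[0,0,0.003]])

```text
t: 9.4
ee_pos: [440.5, -257.7, 68.2]
orientation: [-3.141, -0.029, 0.001]
ft_force: [-0.0, 0.0, -2.1]
width: 65.9
```

```bash
python3 - <<'E'
from h import *
o=pose();t=o['ee_pos']
for n in('top','side'):
    im=shot(n,n+'4');W=cloud(im);z=W[...,2]
    near=(abs(W[...,0]-t[0])<60)&(abs(W[...,1]-t[1])<72)
    rect(W,near&(z>80)&(z<90),n+' tray rim')
E
python3 -c "
import cv2
i=cv2.imread('pics/side4.png');cv2.imwrite('pics/c4.png',cv2.resize(i[150:290,230:400],None,fx=4,fy=4,interpolation=2))"
```

```text
t 9.4 tcp [ 440.5 -257.7   68.2] yaw 1.1 zax [-0.001  0.    -1.   ] F [-0.   0.  -2.1] w 65.9 q6 -0.57
top tray rim 86 c [ 440.9 -219.3] size [65.8 55.5] ang 1.3 z [81.3 87.4 89.4]
side tray rim 233 c [ 437.8 -254.3] size [135.   83.5] ang 86.6 z [80.7 85.8 89.1]
```

View pics/c4.png

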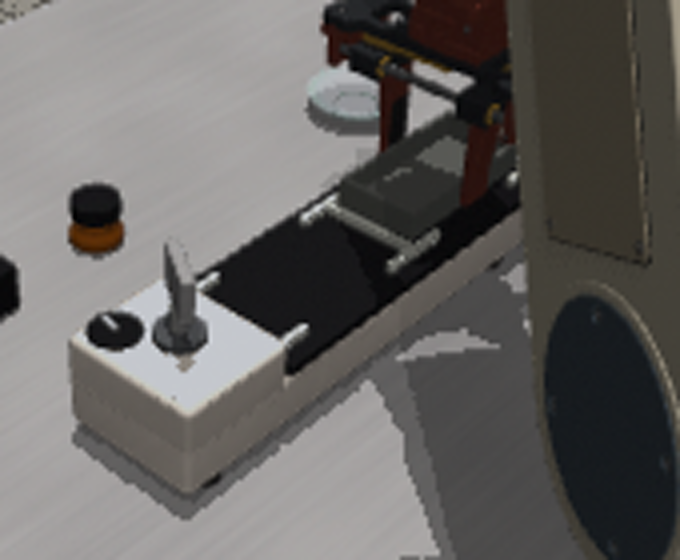

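The tray sits between the lugs and its measured centre matches the berth. I lower the last 3 mm and release.

Call:
jog_arm(travel=[[0,0,-0.003],[0,0,-0.006],[0,0,-0.008],[0,0,-0.008],[0,0,-0.008],[0,0,-0.008],[0,0,-0.008],[0,0,-0.008],[0,0,-0.008],[0,0,-0.008]], dr=[[0,0,0],[0,0,0],[0,0,0],[0,0,0],[0,0,0],[0,0,0],[0,0,0],[0,0,0],[0,0,0],[0,0,0]])

```text
t: 10.5
ee_pos: [440.6, -257.7, 65.3]
orientation: [3.141, 0.029, -0.001]
ft_force: [-0.4, -0.3, 1.2]
width: 65.8
```

Call:
jog_arm(travel=[[0,0,0],[0,0,0],[0,0,0],[0,0,0],[0,0,0],[0,0,0],[0,0,0],[0,0,0.03],[0,0,0.08],[0,0,0.15]], dr=[[0,0,0],[0,0,0],[0,0,0],[0,0,0],[0,0,0],[0,0,0],[0,0,0],[0,0,0],[0,0,0],[0,0,0]], hand=1)

```text
t: 11.5
ee_pos: [439.9, -257.3, 125.8]
orientation: [-3.14, -0.029, 0.004]
ft_force: [-0.7, -0.2, 0.4]
width: 88.0
```

Call:
jog_arm(travel=[[0,0,0.1],[0,0.1,0.2],[0,0.22,0.25],[0,0.34,0.25],[0,0.46,0.25],[0,0.58,0.25],[0,0.7,0.25],[0,0.82,0.25],[0,0.94,0.25],[0,1,0.25]], dr=[[0,0,0],[0,0,0],[0,0,0],[0,0,0.03],[0,0,0.06],[0,0,0.09],[0,0,0.12],[0,0,0.15],[0,0,0.193],[0,0,0.193]])

```text
t: 12.5
ee_pos: [439.6, 145.8, 226.9]
orientation: [-3.099, -0.51, 0.001]
ft_force: [-0.7, 0.1, 0.5]
width: 87.9
```

Run:
```python
from h import *
o=pose()
for n in('top','side'):
    im=shot(n,n+'5');W=cloud(im);z=W[...,2]
    near=(abs(W[...,0]-439)<60)&(abs(W[...,1]+256)<72)
    rect(W,near&(z>78)&(z<90),n+' tray rim')
    near=(np.hypot(W[...,0]-469,W[...,1]-322)<110)
    rect(W,near&(z>84)&(z<100),n+' disp rim')
```

```text
t 12.5 tcp [439.6 145.8 226.9] yaw 18.7 zax [-0.001  0.001 -1.   ] F [-0.7  0.1  0.5] w 87.9 q6 -0.03
top tray rim 241 c [ 441.7 -258.7] size [ 66.  134.9] ang 1.1 z [80.1 84.8 87.9]
top disp rim 18 c [475.9 400. ] size [ 6.9 21.5] ang 88.6 z [86.  91.1 92.3]
side tray rim 250 c [ 440.  -256.9] size [ 69.1 138.4] ang 0.6 z [78.3 82.7 86. ]
side disp rim 891 c [468.1 324. ] size [ 84.4 149.8] ang 18.0 z [85.1 90.6 95.3]
```

Tray 1 is flat in berth a. Now tray 2.

Call:
jog_arm(travel=[[0.02,0.1,0],[0.04,0.22,0],[0.06,0.34,0],[0.0737,0.4427,-0.05],[0.0737,0.4427,-0.1],[0.0737,0.4427,-0.15],[0.0737,0.4427,-0.18],[0.0737,0.4427,-0.18],[0.0737,0.4427,-0.18],[0.0737,0.4427,-0.18]], dr=[[0,0,-0.002],[0,0,-0.002],[0,0,-0.002],[0,0,-0.002],[0,0,-0.002],[0,0,-0.002],[0,0,-0.002],[0,0,-0.002],[0,0,-0.002],[0,0,-0.002]])

```text
t: 13.6
ee_pos: [470.2, 322.2, 155.9]
orientation: [-3.099, -0.503, -0.001]
ft_force: [0.2, -0.2, 0.8]
width: 87.7
```

Call:
jog_arm(travel=[[-0.0025,0.0015,-0.06],[-0.0025,0.0015,-0.11],[-0.0025,0.0015,-0.15],[-0.0025,0.0015,-0.18],[-0.0025,0.0015,-0.2015],[-0.0025,0.0015,-0.2015],[-0.0025,0.0015,-0.2015],[-0.0025,0.0015,-0.2015],[-0.0025,0.0015,-0.2015],[-0.0025,0.0015,-0.2015]], dr=[[0,0,0],[0,0,0],[0,0,0],[0,0,0],[0,0,0],[0,0,0],[0,0,0],[0,0,0],[0,0,0],[0,0,0]])

```text
t: 14.6
ee_pos: [469.4, 323.0, 75.8]
orientation: [-3.099, -0.503, -0.002]
ft_force: [0.4, 0.9, -0.2]
width: 88.0
```

Call:
jog_arm(travel=[[0,0,0],[0,0,0],[0,0,0],[0,0,0],[0,0,0],[0,0,0],[0,0,0],[0,0,0],[0,0,0],[0,0,0]], dr=[[0,0,0],[0,0,0],[0,0,0],[0,0,0],[0,0,0],[0,0,0],[0,0,0],[0,0,0],[0,0,0],[0,0,0]], hand=-1)

```text
t: 15.6
ee_pos: [469.5, 323.0, 75.8]
orientation: [-3.099, -0.503, -0.002]
ft_force: [-0.1, -0.1, -0.0]
width: 65.7
```

Call:
jog_arm(travel=[[0,0,0.015],[0,0,0.03],[0,0,0.05],[0,0,0.08],[0,0,0.12],[0,0,0.17],[0,0,0.22],[0,0,0.27],[0,0,0.3],[0,0,0.3]], dr=[[0,0,0],[0,0,0],[0,0,0],[0,0,0],[0,0,0],[0,0,0],[0,0,0],[0,0,0],[0,0,0],[0,0,0]])

```text
t: 16.6
ee_pos: [470.5, 323.6, 198.0]
orientation: [-3.097, -0.503, -0.008]
ft_force: [-1.0, -0.6, -2.6]
width: 66.1
```

Run:
```python
from h import *
o=pose();t=o['ee_pos']
for n in('top','side'):
    im=shot(n,n+'6');W=cloud(im);z=W[...,2]
    near=np.hypot(W[...,0]-t[0],W[...,1]-t[1])<100
    rect(W,near&(z>t[2]+9)&(z<t[2]+26),n+' tray rim')
    rect(W,near&(z>85)&(z<100),n+' next rim')
```

```text
t 16.6 tcp [470.5 323.6 198. ] yaw 18.4 zax [ 0.004  0.005 -1.   ] F [-1.  -0.6 -2.6] w 66.1 q6 0.26
top tray rim 202 c [483.9 292.6] size [80.9 73. ] ang 25.4 z [208.6 216.  220.4]
top next rim 220 c [476.7 300.3] size [ 82.8 103.5] ang 18.6 z [86.4 92.  97.1]
side tray rim 619 c [468.  323.9] size [ 85.8 134.6] ang 18.1 z [207.7 213.7 220.3]
side next rim 844 c [468.  323.3] size [ 83.7 150.1] ang 18.2 z [86.  90.9 95.2]
```

Call:
jog_arm(travel=[[0,-0.06,0.02],[0,-0.16,0.02],[0,-0.28,0.02],[0,-0.4,0.02],[0,-0.52,0.02],[0,-0.64,0.02],[0,-0.76,0.02],[0,-0.88,0.02],[0,-1,0.02],[0,-1,0.02]], dr=[[0,0,-0.02],[0,0,-0.04],[0,0,-0.06],[0,0,-0.08],[0,0,-0.1],[0,0,-0.12],[0,0,-0.14],[0,0,-0.16],[0,0,-0.192],[0,0,-0.192]])

```text
t: 17.7
ee_pos: [468.6, -81.8, 202.8]
orientation: [-3.14, -0.021, -0.001]
ft_force: [-0.9, 0.7, -0.5]
width: 65.8
```

Call:
jog_arm(travel=[[-0.03,-0.03,0],[-0.06,-0.06,0],[-0.08,-0.07,0],[-0.08,-0.07,-0.02],[-0.08,-0.07,-0.06],[-0.08,-0.07,-0.1],[-0.08,-0.07,-0.14],[-0.08,-0.07,-0.17],[-0.08,-0.07,-0.19],[-0.08,-0.07,-0.19]], dr=[[0,0,0],[0,0,0],[0,0,0],[0,0,0],[0,0,0],[0,0,0],[0,0,0],[0,0,0],[0,0,0],[0,0,0]])

```text
t: 18.7
ee_pos: [436.1, -109.2, 125.6]
orientation: [-3.14, -0.022, 0.002]
ft_force: [0.3, 1.4, -2.2]
width: 65.7
```

Run:
```python
from h import *
o=pose();t=o['ee_pos']
for n in('top','side'):
    im=shot(n,n+'7');W=cloud(im);z=W[...,2]
    near=np.hypot(W[...,0]-t[0],W[...,1]-t[1])<90
    rect(W,near&(z>t[2]+9)&(z<t[2]+26),n+' tray rim')
```

```text
t 18.7 tcp [ 436.1 -109.2  125.6] yaw 0.8 zax [-0.002  0.002 -1.   ] F [ 0.3  1.4 -2.2] w 65.7 q6 -0.29
top tray rim 57 c [436.8 -65. ] size [66.5 43.3] ang 2.7 z [142.3 144.7 148.3]
side tray rim 369 c [ 435.3 -105.1] size [ 86.2 136.5] ang 6.8 z [135.6 142.2 147.7]
```

Call:
jog_arm(travel=[[0,-0.0025,-0.02],[0,-0.0025,-0.05],[0,-0.0025,-0.08],[0,-0.0025,-0.1],[0,-0.0025,-0.115],[0,-0.0025,-0.125],[0,-0.0025,-0.132],[0,-0.0025,-0.139],[0,-0.0025,-0.145],[0,-0.0025,-0.145]], dr=[[0,0,0.003],[0,0,0.003],[0,0,0.003],[0,0,0.003],[0,0,0.003],[0,0,0.003],[0,0,0.003],[0,0,0.003],[0,0,0.003],[0,0,0.003]])

```text
t: 19.8
ee_pos: [436.8, -110.6, 68.7]
orientation: [-3.14, -0.029, -0.001]
ft_force: [0.1, 0.3, -1.4]
width: 65.9
```

```bash
python3 - <<'E'
from h import *
o=pose();t=o['ee_pos']
for n in('top','side'):
    im=shot(n,n+'8');W=cloud(im);z=W[...,2]
    near=(abs(W[...,0]-t[0])<60)&(abs(W[...,1]-t[1])<72)
    rect(W,near&(z>80)&(z<90),n+' tray rim')
E
python3 -c "
import cv2
i=cv2.imread('pics/side8.png');cv2.imwrite('pics/c8.png',cv2.resize(i[150:290,230:400],None,fx=4,fy=4,interpolation=2))"
```

```text
t 19.8 tcp [ 436.8 -110.6   68.7] yaw 1.1 zax [ 0.     0.001 -1.   ] F [ 0.1  0.3 -1.4] w 65.9 q6 -0.3
top tray rim 38 c [437.2 -46.4] size [15.8 65.9] ang 77.6 z [84.8 87.6 89.5]
side tray rim 255 c [ 434.4 -104.6] size [ 82.4 128.4] ang 6.8 z [80.4 85.7 89.3]
```

View pics/c8.png

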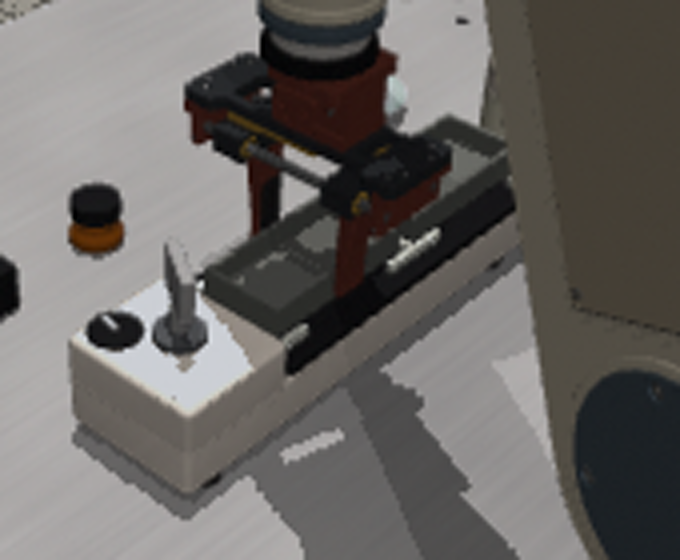

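The second tray is between its lugs beside the tower. I lower it, release, and move off toward the block.

Call:
jog_arm(travel=[[0,0,-0.003],[0,0,-0.006],[0,0,-0.0085],[0,0,-0.0085],[0,0,-0.0085],[0,0,-0.0085],[0,0,-0.0085],[0,0,-0.0085],[0,0,-0.0085],[0,0,-0.0085]], dr=[[0,0,0],[0,0,0],[0,0,0],[0,0,0],[0,0,0],[0,0,0],[0,0,0],[0,0,0],[0,0,0],[0,0,0]])

```text
t: 20.9
ee_pos: [437.0, -110.7, 65.8]
orientation: [-3.14, -0.029, -0.002]
ft_force: [-2.4, -0.2, 6.3]
width: 65.6
```

Call:
jog_arm(travel=[[0,0,0],[0,0,0],[0,0,0],[0,0,0],[0,0,0],[0,0,0],[0,0,0],[0,0,0.03],[0,0,0.08],[0,0,0.15]], dr=[[0,0,0],[0,0,0],[0,0,0],[0,0,0],[0,0,0],[0,0,0],[0,0,0],[0,0,0],[0,0,0],[0,0,0]], hand=1)

```text
t: 21.9
ee_pos: [436.2, -110.5, 126.3]
orientation: [-3.14, -0.029, 0.002]
ft_force: [1.0, 0.1, -0.7]
width: 87.5
```

Call:
jog_arm(travel=[[0,0,0.1],[0,0.05,0.2],[0,0.15,0.23],[0,0.27,0.23],[0,0.39,0.23],[0,0.51,0.23],[0,0.6,0.23],[0,0.6,0.23],[0,0.6,0.23],[0,0.6,0.23]], dr=[[0,0,0],[0,0,0],[0,0,0],[0,0,0],[0,0,0],[0,0,0],[0,0,0],[0,0,0],[0,0,0],[0,0,0]])

```text
t: 22.9
ee_pos: [436.0, 128.8, 218.6]
orientation: [-3.14, -0.028, 0.002]
ft_force: [-0.0, -0.2, -0.0]
width: 88.2
```

```bash
cat >> h.py <<'E'
def survey(tag):
    for n in('top','side'):
        im=shot(n,n+tag);W=cloud(im);z=W[...,2];p=im['pixels'].astype(int)
        for nm,yy in(('a',-256.5),('b',-109.5)):
            near=(abs(W[...,0]-437.5)<60)&(abs(W[...,1]-yy)<71)
            rect(W,near&(z>79)&(z<89),n+' tray '+nm)
            rect(W,near&(abs(W[...,0]-437.5)<40)&(z>99)&(z<112),n+' in '+nm)
        bench=(W[...,0]>510)&(W[...,1]<250)&(W[...,1]>-335)
        m=bench&(z>34)&(z<47)
        k,l,s,c=cv2.connectedComponentsWithStats(m.astype(np.uint8))
        for i in range(1,k):
            if s[i,4]>40: rect(W,l==i,n+' bench')
E
python3 - <<'E'
from h import *
pose();survey('9')
E
```

```text
t 22.9 tcp [436.  128.8 218.6] yaw 1.0 zax [-0.001  0.001 -1.   ] F [-0.  -0.2 -0. ] w 88.2 q6 0.24
top tray a 230 c [ 441.7 -258.8] size [ 66.  134.1] ang 1.0 z [80.6 84.5 87.9]
top in a none
top tray b 225 c [ 438.  -111.3] size [ 66.1 133. ] ang 0.9 z [80.4 84.8 88. ]
top in b none
top bench 346 c [632.3  33.5] size [59.5 45.6] ang 88.7 z [37.2 40.6 44.3]
top bench 159 c [633.  -93.7] size [38.5 37.2] ang 0.8 z [37.5 41.1 44.4]
side tray a 224 c [ 439.1 -256.5] size [ 68.3 137.6] ang 0.8 z [79.5 83.5 86.3]
side in a none
side tray b 274 c [ 435.9 -109.4] size [ 68.9 137.1] ang 0.7 z [79.5 83.2 86.1]
side in b none
side bench 227 c [2357.9 -101.5] size [ 39.7 465.6] ang 0.2 z [34.9 40.5 46.4]
side bench 240 c [631.7  36.1] size [62.8 49.7] ang 88.8 z [36.2 40.3 42.9]
```

View pics/top9.png

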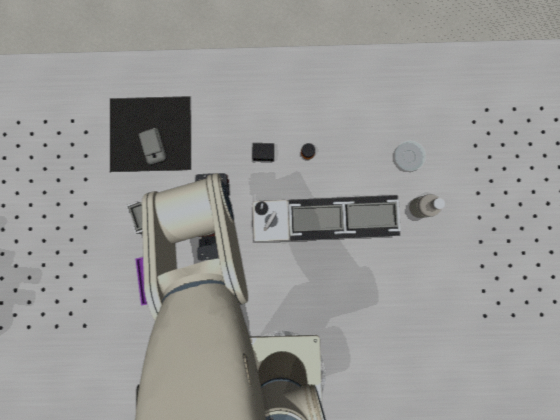

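Both trays are flat in their berths, and the bench is unchanged. The average of the two cameras agrees with the TCP positions at release. Block at about (632, 34.8), gripped across its 46 mm with tips 23 mm up, so the fingers clear the tray rim later.

Call:
jog_arm(travel=[[0.1,-0.05,0],[0.2,-0.1,0],[0.3,-0.15,0],[0.4,-0.2,-0.05],[0.49,-0.235,-0.1],[0.49,-0.235,-0.2],[0.49,-0.235,-0.3],[0.49,-0.235,-0.33],[0.49,-0.235,-0.33],[0.49,-0.235,-0.33]], dr=[[0,0,-0.033],[0,0,-0.033],[0,0,-0.033],[0,0,-0.033],[0,0,-0.033],[0,0,-0.033],[0,0,-0.033],[0,0,-0.033],[0,0,-0.033],[0,0,-0.033]])

```text
t: 24.0
ee_pos: [633.0, 34.0, 87.9]
orientation: [-3.139, 0.056, -0.001]
ft_force: [0.5, -0.4, 0.0]
width: 87.9
```

Call:
jog_arm(travel=[[-0.0025,0.002,-0.05],[-0.0025,0.002,-0.09],[-0.0025,0.002,-0.12],[-0.0025,0.002,-0.145],[-0.0025,0.002,-0.162],[-0.0025,0.002,-0.162],[-0.0025,0.002,-0.162],[-0.0025,0.002,-0.162],[-0.0025,0.002,-0.162],[-0.0025,0.002,-0.162]], dr=[[0,0,0],[0,0,0],[0,0,0],[0,0,0],[0,0,0],[0,0,0],[0,0,0],[0,0,0],[0,0,0],[0,0,0]])

```text
t: 25.0
ee_pos: [632.3, 34.8, 23.6]
orientation: [-3.139, 0.056, -0.002]
ft_force: [-0.2, 0.8, -0.1]
width: 87.9
```

Call:
jog_arm(travel=[[0,0,0],[0,0,0],[0,0,0],[0,0,0],[0,0,0],[0,0,0],[0,0,0],[0,0,0],[0,0,0],[0,0,0]], dr=[[0,0,0],[0,0,0],[0,0,0],[0,0,0],[0,0,0],[0,0,0],[0,0,0],[0,0,0],[0,0,0],[0,0,0]], hand=-1)

```text
t: 26.0
ee_pos: [632.3, 34.8, 23.5]
orientation: [-3.139, 0.056, -0.002]
ft_force: [0.5, -0.8, -0.3]
width: 45.9
```

Call:
jog_arm(travel=[[0,0,0.02],[0,0,0.05],[0,0,0.1],[0,0,0.17],[0,0,0.25],[0,0,0.33],[0,0,0.4],[0,0,0.4],[0,0,0.4],[0,0,0.4]], dr=[[0,0,0],[0,0,0],[0,0,0],[0,0,0],[0,0,0],[0,0,0.02],[0,0,0.035],[0,0,0.035],[0,0,0.035],[0,0,0.035]])

```text
t: 27.0
ee_pos: [631.2, 34.8, 182.2]
orientation: [-3.14, -0.03, 0.002]
ft_force: [-0.4, 0.0, -2.9]
width: 45.6
```

```bash
python3 - <<'E'
from h import *
o=pose();t=o['ee_pos']
im=shot('side','side10');W=cloud(im);z=W[...,2]
near=np.hypot(W[...,0]-t[0],W[...,1]-t[1])<60
rect(W,near&(z<t[2]+17)&(z>t[2]-60),'held')
near=(abs(W[...,0]-632)<60)&(abs(W[...,1]+92)<45)
rect(W,near&(z>36)&(z<46),'jar side')
im=shot('top','top10');W=cloud(im);z=W[...,2]
near=(abs(W[...,0]-632)<60)&(abs(W[...,1]+92)<45)
rect(W,near&(z>36)&(z<46),'jar top')
E
python3 -c "
import cv2
i=cv2.imread('pics/side10.png');cv2.imwrite('pics/c10.png',cv2.resize(i[80:260,150:350],None,fx=3,fy=3,interpolation=2))"
```

```text
t 27.0 tcp [631.2  34.8 182.2] yaw 1.1 zax [-0.001  0.002 -1.   ] F [-0.4  0.  -2.9] w 45.6 q6 0.02
held 400 c [626.8  40.6] size [63.8 61. ] ang 14.5 z [162.6 184.9 198.9]
jar side 84 c [631.  -92.3] size [37.8 36. ] ang 79.8 z [37.3 40.5 42.3]
jar top 152 c [632.4 -93.5] size [36.6 38.4] ang 44.8 z [37.7 40.6 43.5]
```

View pics/c10.png

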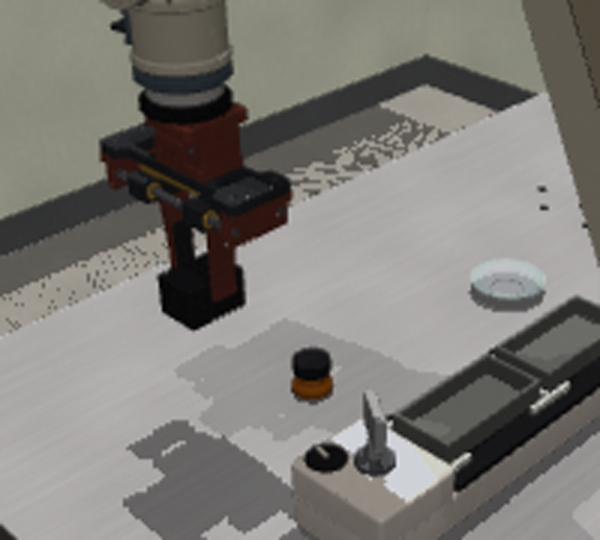

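The block is held upright. I carry it to the centre of tray b.

Call:
jog_arm(travel=[[-0.05,-0.037,0],[-0.12,-0.09,0],[-0.2,-0.15,0],[-0.28,-0.21,0],[-0.36,-0.27,0],[-0.43,-0.32,0],[-0.4855,-0.364,0],[-0.4855,-0.364,-0.07],[-0.4855,-0.364,-0.13],[-0.4855,-0.364,-0.155]], dr=[[0,0,0],[0,0,0],[0,0,0],[0,0,0],[0,0,0],[0,0,0],[0,0,0],[0,0,0],[0,0,0],[0,0,0]])

```text
t: 28.1
ee_pos: [435.2, -110.6, 117.6]
orientation: [-3.139, -0.029, 0.009]
ft_force: [0.3, 0.2, -3.0]
width: 45.3
```

Call:
jog_arm(travel=[[0.0045,0,0],[0.0045,0,-0.02],[0.0045,0,-0.04],[0.0045,0,-0.052],[0.0045,0,-0.06],[0.0045,0,-0.065],[0.0045,0,-0.069],[0.0045,0,-0.0715],[0.0045,0,-0.0715],[0.0045,0,-0.0715]], dr=[[0,0,0],[0,0,0],[0,0,0],[0,0,0],[0,0,0],[0,0,0],[0,0,0],[0,0,0],[0,0,0],[0,0,0]])

```text
t: 29.1
ee_pos: [437.1, -110.6, 89.2]
orientation: [-3.139, -0.028, 0.009]
ft_force: [0.1, 0.6, -1.9]
width: 45.9
```

Call:
jog_arm(travel=[[0,0,-0.0025],[0,0,-0.0025],[0,0,-0.0025],[0,0,-0.0025],[0,0,-0.0025],[0,0,-0.0025],[0,0,-0.0025],[0,0,-0.0025],[0,0,-0.0025],[0,0,-0.0025]], dr=[[0,0,0],[0,0,0],[0,0,0],[0,0,0],[0,0,0],[0,0,0],[0,0,0],[0,0,0],[0,0,0],[0,0,0]])

```text
t: 30.1
ee_pos: [437.3, -110.7, 88.6]
orientation: [-3.139, -0.029, 0.008]
ft_force: [-1.5, 1.0, 6.4]
width: 45.5
```

Call:
jog_arm(travel=[[0,0,0],[0,0,0],[0,0,0],[0,0,0],[0,0,0],[0,0,0],[0,0,0],[0,0,0.03],[0,0,0.08],[0,0,0.15]], dr=[[0,0,0],[0,0,0],[0,0,0],[0,0,0],[0,0,0],[0,0,0],[0,0,0],[0,0,0],[0,0,0],[0,0,0]], hand=1)

```text
t: 31.1
ee_pos: [436.5, -110.4, 149.1]
orientation: [-3.138, -0.029, 0.012]
ft_force: [0.4, -0.1, -0.6]
width: 87.8
```

Call:
jog_arm(travel=[[0,0,0.05],[0.05,0.02,0.1],[0.12,0.025,0.1],[0.2,0.03,0.1],[0.28,0.036,0.1],[0.36,0.04,0.1],[0.44,0.044,0.1],[0.486,0.046,0.1],[0.486,0.046,0.05],[0.486,0.046,0]], dr=[[0,0,0],[0,0,0],[0,0,0],[0,0,0],[0,0,0],[0,0,0],[0,0,0],[0,0,0],[0,0,0],[0,0,0]])

```text
t: 32.1
ee_pos: [632.0, -92.0, 150.0]
orientation: [-3.138, -0.029, 0.008]
ft_force: [-0.1, 0.7, -0.7]
width: 88.0
```

```bash
python3 - <<'E'
from h import *
pose();survey('11')
E
python3 -c "
import cv2
i=cv2.imread('pics/side11.png');cv2.imwrite('pics/c11.png',cv2.resize(i[120:290,180:380],None,fx=3,fy=3,interpolation=2))"
```

```text
t 32.1 tcp [632. -92. 150.] yaw 1.1 zax [-0.005  0.003 -1.   ] F [-0.1  0.7 -0.7] w 88.0 q6 -0.18
top tray a 155 c [ 442.2 -280.5] size [65.9 90.1] ang 1.1 z [80.8 84.6 87.9]
top in a none
top tray b none
top in b none
side tray a 176 c [ 439.6 -256. ] size [ 68.4 136.3] ang 1.1 z [79.9 83.3 86.3]
side in a none
side tray b 291 c [ 436.6 -109.7] size [ 69.1 137.4] ang 1.1 z [79.6 83.4 86.9]
side in b 271 c [ 436.2 -107.8] size [50.9 62.7] ang 2.8 z [100.2 105.1 106.9]
side bench 221 c [2359.5 -101.6] size [464.   41.7] ang 89.8 z [34.5 40.8 46.4]
side bench 90 c [627.7 -89.9] size [36.2 43. ] ang 73.1 z [35.7 40.5 43. ]
```

View pics/c11.png

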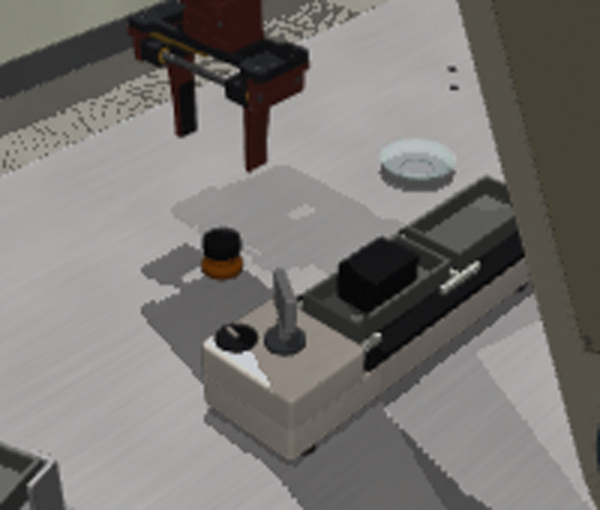

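The block stands in tray b (top at 105 mm) and the jar is where it was. Now the jar.

Call:
jog_arm(travel=[[-0.001,0,-0.08],[-0.001,0,-0.16],[-0.001,0,-0.22],[-0.001,0,-0.26],[-0.001,0,-0.29],[-0.001,0,-0.316],[-0.001,0,-0.316],[-0.001,0,-0.316],[-0.001,0,-0.316],[-0.001,0,-0.316]], dr=[[0,0,0],[0,0,0],[0,0,0],[0,0,0],[0,0,0],[0,0,0],[0,0,0],[0,0,0],[0,0,0],[0,0,0]])

```text
t: 33.2
ee_pos: [629.3, -91.8, 21.7]
orientation: [-3.138, -0.029, 0.017]
ft_force: [0.9, -0.2, -0.3]
width: 88.1
```

Call:
jog_arm(travel=[[0,0,0],[0,0,0],[0,0,0],[0,0,0],[0,0,0],[0,0,0],[0,0,0],[0,0,0],[0,0,0],[0,0,0]], dr=[[0,0,0],[0,0,0],[0,0,0],[0,0,0],[0,0,0],[0,0,0],[0,0,0],[0,0,0],[0,0,0],[0,0,0]], hand=-1)

```text
t: 34.2
ee_pos: [629.3, -91.8, 21.7]
orientation: [-3.138, -0.029, 0.017]
ft_force: [0.8, -0.3, 0.4]
width: 39.8
```

Call:
jog_arm(travel=[[0,0,0.02],[0,0,0.05],[0,0,0.1],[0,0,0.17],[0,0,0.25],[0,0,0.33],[0,0,0.4],[0,0,0.4],[0,0,0.4],[0,0,0.4]], dr=[[0,0,0],[0,0,0],[0,0,0],[0,0,0],[0,0,0],[0,0,0],[0,0,0],[0,0,0],[0,0,0],[0,0,0]])

```text
t: 35.2
ee_pos: [628.2, -91.6, 180.5]
orientation: [-3.137, -0.029, 0.02]
ft_force: [0.0, -0.9, -1.8]
width: 39.4
```

```bash
python3 - <<'E'
from h import *
o=pose();t=o['ee_pos']
im=shot('side','side12');W=cloud(im);z=W[...,2]
near=np.hypot(W[...,0]-t[0],W[...,1]-t[1])<60
m=near&(z<t[2]+20)&(z>t[2]-60);P=W[m];k=P[P[:,2]<t[2]-4];rect(W,m&(z<t[2]-4),'held low');print(len(P))
E
python3 -c "
import cv2
i=cv2.imread('pics/side12.png');cv2.imwrite('pics/c12.png',cv2.resize(i[80:260,190:390],None,fx=3,fy=3,interpolation=2))"
```

```text
t 35.2 tcp [628.2 -91.6 180.5] yaw 1.0 zax [-0.013  0.004 -1.   ] F [ 0.  -0.9 -1.8] w 39.4 q6 -0.18
held low 77 c [618.7 -87.1] size [43.2 28.1] ang 58.4 z [162.4 169.9 175.2]
232
```

View pics/c12.png

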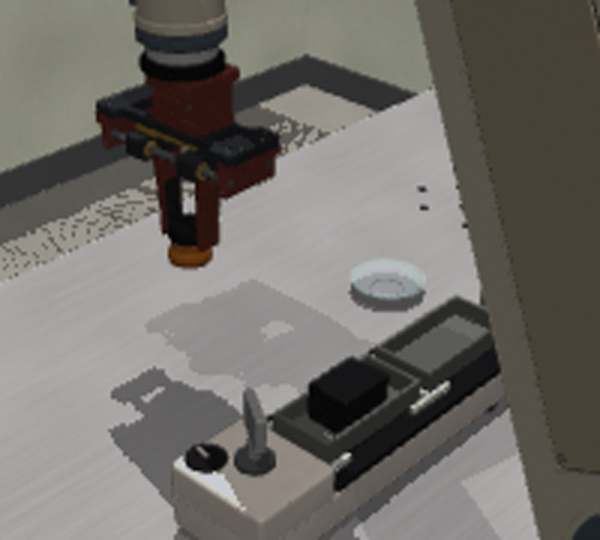

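The jar is held upright by its cap (tip height 21.7 mm). I carry it to tray a.

Call:
jog_arm(travel=[[-0.05,-0.044,0],[-0.12,-0.106,0],[-0.2,-0.177,0],[-0.28,-0.248,0],[-0.36,-0.318,0],[-0.43,-0.38,0],[-0.469,-0.415,0],[-0.469,-0.415,-0.07],[-0.469,-0.415,-0.13],[-0.469,-0.415,-0.155]], dr=[[0,0,0],[0,0,0],[0,0,0],[0,0,0],[0,0,0],[0,0,0],[0,0,0],[0,0,0],[0,0,0],[0,0,0]])

```text
t: 36.25
ee_pos: [438.5, -256.8, 115.3]
orientation: [-3.134, -0.028, 0.028]
ft_force: [-0.1, -0.1, -1.7]
width: 39.7
```

```bash
python3 -c "
from h import *
pose()"
```

```text
t 36.25 tcp [ 438.5 -256.8  115.3] yaw 1.0 zax [-0.018  0.007 -1.   ] F [-0.1 -0.1 -1.7] w 39.7 q6 -0.57
```

Call:
jog_arm(travel=[[0.005,-0.002,0],[0.005,-0.002,-0.02],[0.005,-0.002,-0.04],[0.005,-0.002,-0.052],[0.005,-0.002,-0.06],[0.005,-0.002,-0.065],[0.005,-0.002,-0.069],[0.005,-0.002,-0.071],[0.005,-0.002,-0.071],[0.005,-0.002,-0.071]], dr=[[-0.0025,-0.004,0],[-0.0025,-0.004,0],[-0.0025,-0.004,0],[-0.0025,-0.004,0],[-0.0025,-0.004,0],[-0.0025,-0.004,0],[-0.0025,-0.004,0],[-0.0025,-0.004,0],[-0.0025,-0.004,0],[-0.0025,-0.004,0]])

```text
t: 37.25
ee_pos: [440.6, -257.6, 87.0]
orientation: [-3.138, -0.028, 0.018]
ft_force: [0.6, 0.4, -0.9]
width: 39.5
```

```bash
python3 -c "
from h import *
pose()"
```

```text
t 37.25 tcp [ 440.6 -257.6   87. ] yaw 1.0 zax [-0.011  0.003 -1.   ] F [ 0.6  0.4 -0.9] w 39.5 q6 -0.56
```

Call:
jog_arm(travel=[[0,0,-0.0012],[0,0,-0.0012],[0,0,-0.0012],[0,0,-0.0012],[0,0,-0.0012],[0,0,-0.0012],[0,0,-0.0012],[0,0,-0.0012],[0,0,-0.0012],[0,0,-0.0012]], dr=[[0,0,0],[0,0,0],[0,0,0],[0,0,0],[0,0,0],[0,0,0],[0,0,0],[0,0,0],[0,0,0],[0,0,0]])

```text
t: 38.25
ee_pos: [440.7, -257.7, 86.6]
orientation: [-3.139, -0.028, 0.017]
ft_force: [0.5, -1.5, 1.9]
width: 39.7
```

Call:
jog_arm(travel=[[0,0,0],[0,0,0],[0,0,0],[0,0,0],[0,0,0],[0,0,0],[0,0,0],[0,0,0.03],[0,0,0.08],[0,0,0.15]], dr=[[0,0,0],[0,0,0],[0,0,0],[0,0,0],[0,0,0],[0,0,0],[0,0,0],[0,0,0],[0,0,0],[0,0,0]], hand=0.4)

```text
t: 39.25
ee_pos: [440.0, -257.2, 147.1]
orientation: [-3.137, -0.028, 0.02]
ft_force: [0.3, -1.0, 0.1]
width: 61.5
```

Call:
jog_arm(travel=[[0,0,0.1],[0,0.05,0.15],[0,0.15,0.15],[0,0.27,0.15],[0,0.39,0.15],[-0.005,0.51,0.15],[-0.01,0.6,0.15],[-0.016,0.68,0.15],[-0.016,0.68,0.15],[-0.016,0.68,0.15]], dr=[[-0.002,-0.007,0],[-0.002,-0.007,0.08],[-0.002,-0.007,0.16],[-0.002,-0.007,0.24],[-0.002,-0.007,0.32],[-0.002,-0.007,0.4],[-0.002,-0.007,0.48],[-0.002,-0.007,0.56],[-0.002,-0.007,0.64],[-0.002,-0.007,0.644]], hand=0.4)

```text
t: 40.25
ee_pos: [433.6, 15.7, 207.9]
orientation: [2.726, 1.548, -0.003]
ft_force: [-1.0, 0.0, -0.6]
width: 61.5
```

```bash
python3 - <<'E'
from h import *
pose();survey('13')
E
python3 -c "
import cv2
i=cv2.imread('pics/side13.png');cv2.imwrite('pics/c13.png',cv2.resize(i[120:290,210:410],None,fx=3,fy=3,interpolation=2))"
```

```text
t 40.25 tcp [433.6  15.7 207.9] yaw 59.2 zax [ 0.001 -0.007 -1.   ] F [-1.   0.  -0.6] w 61.5 q6 -1.01
top tray a 256 c [ 441.8 -258.8] size [ 66.  134.9] ang 1.1 z [79.9 84.1 87.6]
top in a 184 c [ 443.  -259.4] size [38.9 37.5] ang 86.2 z [102.3 105.8 108.7]
top tray b 164 c [ 438.1 -121.3] size [ 66.  113.7] ang 1.0 z [81.3 84.6 88. ]
top in b 395 c [ 437.4 -111.3] size [61.1 45. ] ang 88.7 z [102.8 105.9 109.2]
side tray a 245 c [ 439.2 -257. ] size [ 69.9 136.4] ang 1.0 z [79.5 83.3 86.8]
side in a 98 c [ 439.2 -256.5] size [35.3 38.6] ang 37.9 z [100.7 105.1 107.5]
side tray b 296 c [ 435.9 -109.3] size [ 68.7 137.4] ang 1.4 z [79.4 83.4 87.1]
side in b 263 c [ 435.7 -108. ] size [46.6 65.8] ang 1.0 z [100.8 105.2 107.3]
side bench 209 c [2357.  -104.2] size [ 33.8 460.9] ang 0.2 z [35.2 40.5 46.1]
```

View pics/c13.png

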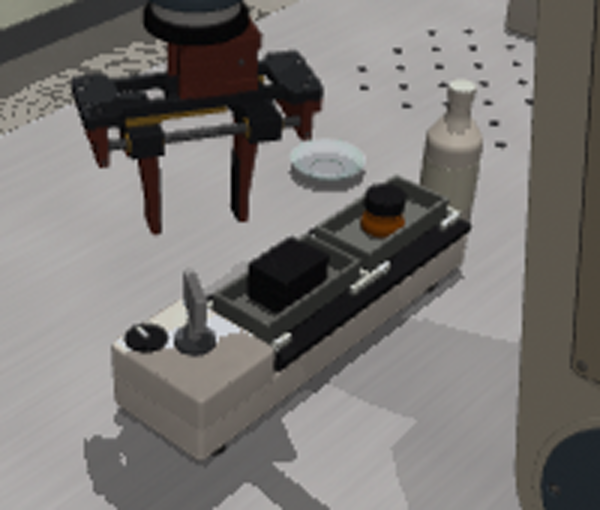

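Both specimens stand upright in the trays. Now I descend over the key with the jaws across the blade.

Call:
jog_arm(travel=[[0.001,-0.0015,-0.06],[0.001,-0.0015,-0.12],[0.001,-0.0015,-0.16],[0.001,-0.0015,-0.2],[0.001,-0.0015,-0.22],[0.001,-0.0015,-0.24],[0.001,-0.0015,-0.24],[0.001,-0.0015,-0.24],[0.001,-0.0015,-0.24],[0.001,-0.0015,-0.24]], dr=[[0.0045,0,0],[0.0045,0,0],[0.0045,0,0],[0.0045,0,0],[0.0045,0,0],[0.0045,0,0],[0.0045,0,0],[0.0045,0,0],[0.0045,0,0],[0.0045,0,0]])

```text
t: 41.35
ee_pos: [434.5, 14.1, 112.2]
orientation: [2.736, 1.542, 0.004]
ft_force: [0.1, -0.3, -0.3]
width: 61.1
```

Call:
jog_arm(travel=[[0,0,0],[0,0,0],[0,0,0],[0,0,0],[0,0,0],[0,0,0],[0,0,0],[0,0,0],[0,0,0],[0,0,0]], dr=[[0,0,0],[0,0,0],[0,0,0],[0,0,0],[0,0,0],[0,0,0],[0,0,0],[0,0,0],[0,0,0],[0,0,0]], hand=-1)

```text
t: 42.35
ee_pos: [435.6, 15.6, 112.2]
orientation: [-2.738, -1.54, -0.008]
ft_force: [2.7, 12.5, -3.7]
width: 9.8
```

```bash
python3 -c "
from h import *
o=pose();print(o['moment'])"
```

```text
t 42.35 tcp [435.6  15.6 112.2] yaw 58.7 zax [ 0.004  0.003 -1.   ] F [ 2.7 12.5 -3.7] w 9.8 q6 -1.02
[ 2.00057849 -0.63734374 -0.11011251]
```

The gripper centred itself on the blade (width 9.8 mm). First stroke clockwise.

Call:
jog_arm(travel=[[-0.0025,0.0015,0],[-0.0025,0.0015,0],[-0.0025,0.0015,0],[-0.0025,0.0015,0],[-0.0025,0.0015,0],[-0.0025,0.0015,0],[-0.0025,0.0015,0],[-0.0025,0.0015,0],[-0.0025,0.0015,0],[-0.0025,0.0015,0]], dr=[[0,0,-0.085],[0,0,-0.17],[0,0,-0.255],[0,0,-0.34],[0,0,-0.425],[0,0,-0.51],[0,0,-0.595],[0,0,-0.68],[0,0,-0.765],[0,0,-0.85]])

```text
t: 43.35
ee_pos: [433.1, 15.1, 112.1]
orientation: [3.098, -0.492, 0.002]
ft_force: [-5.0, -9.3, 7.5]
width: 9.9
```

```bash
python3 -c "
from h import *
o=pose();print(o['moment'])"
```

```text
t 43.35 tcp [433.1  15.1 112.1] yaw -18.0 zax [ 0.001 -0.005 -1.   ] F [-5.  -9.3  7.5] w 9.9 q6 0.33
[-1.36385086  1.05448028  0.02380388]
```

The TCP readings before and after put the key axis at about (433.8, 16.8), with the grip offset about 2 mm along the blade. I follow that circle for the rest of this stroke and re-centre at the next grip.

Call:
jog_arm(travel=[[-0.001,0.0005,0],[-0.0015,0.001,0],[-0.002,0.0015,0],[-0.0025,0.002,0],[-0.003,0.0025,0],[-0.003,0.003,0],[-0.0035,0.0035,0],[-0.0035,0.004,0],[-0.0035,0.0045,0],[-0.0035,0.005,0]], dr=[[0,0,-0.085],[0,0,-0.17],[0,0,-0.255],[0,0,-0.34],[0,0,-0.425],[0,0,-0.51],[0,0,-0.595],[0,0,-0.68],[0,0,-0.765],[0,0,-0.85]])

```text
t: 44.35
ee_pos: [431.5, 17.2, 112.2]
orientation: [2.122, -2.31, -0.004]
ft_force: [-0.6, 0.6, 0.7]
width: 10.0
```

```bash
python3 -c "
from h import *
o=pose();print(o['moment'])"
```

```text
t 44.35 tcp [431.5  17.2 112.2] yaw -94.9 zax [-0.005 -0.002 -1.   ] F [-0.6  0.6  0.7] w 10.0 q6 1.67
[ 0.46471138 -0.00146323  0.0908916 ]
```

Call:
jog_arm(travel=[[0,0,0],[0,0,0],[0,0,0],[0,0,0],[0,0,0],[0,0,0],[0.003,-0.001,0],[0.006,-0.001,0],[0.006,-0.001,0],[0.006,-0.001,0]], dr=[[0,0,0],[0,0,0],[0,0,0],[0,0,0],[0,0,0],[0,0,0],[0,0,0],[0,0,0.08],[0,0,0.16],[0,0,0.24]], hand=0.4)

```text
t: 45.35
ee_pos: [434.1, 16.7, 112.2]
orientation: [2.522, -1.864, -0.002]
ft_force: [-0.0, -1.0, -0.0]
width: 61.7
```

Call:
jog_arm(travel=[[0,0,0],[0,0,0],[0,0,0],[0,0,0],[0,0,0],[0,0,0],[0,0,0],[0,0,0],[0,0,0],[0,0,0]], dr=[[0,0,0.09],[0,0,0.18],[0,0,0.27],[0,0,0.36],[0,0,0.45],[0,0,0.54],[0,0,0.63],[0,0,0.72],[0,0,0.81],[0,0,0.9]])

```text
t: 46.35
ee_pos: [434.2, 16.7, 112.2]
orientation: [3.128, 0.23, 0.004]
ft_force: [-0.7, 0.7, -0.1]
width: 61.3
```

```bash
python3 -c "
from h import *
o=pose();print(o['moment'])"
```

```text
t 46.35 tcp [434.2  16.7 112.2] yaw 8.4 zax [ 0.003 -0.005 -1.   ] F [-0.7  0.7 -0.1] w 61.3 q6 -0.13
[-0.02055571 -0.0570178   0.00894175]
```

Call:
jog_arm(travel=[[0,0,0],[0,0,0],[0,0,0],[0,0,0],[0,0,0],[0,0,0],[0,0,0],[0,0,0],[0,0,0],[0,0,0]], dr=[[0,0,0.09],[0,0,0.18],[0,0,0.27],[0,0,0.36],[0,0,0.45],[0,0,0.54],[0,0,0.63],[0,0,0.72],[0,0,0.81],[0,0,0.852]])

```text
t: 47.35
ee_pos: [434.3, 16.7, 112.2]
orientation: [2.308, 2.128, 0.008]
ft_force: [-0.4, 0.8, -0.5]
width: 61.5
```

Call:
jog_arm(travel=[[0,0,0],[0,0,0],[0,0,0],[0,0,0],[0,0,0],[0,0,0],[0,0,0],[0,0,0],[0,0,0],[0,0,0]], dr=[[0,0,0],[0,0,0],[0,0,0],[0,0,0],[0,0,0],[0,0,0],[0,0,0],[0,0,0],[0,0,0],[0,0,0]], hand=-1)

```text
t: 48.35
ee_pos: [434.4, 16.9, 112.2]
orientation: [2.308, 2.128, 0.009]
ft_force: [0.1, 3.1, -0.3]
width: 9.7
```

```bash
python3 -c "
from h import *
o=pose();print(o['moment'])"
```

```text
t 48.35 tcp [434.4  16.9 112.2] yaw 85.4 zax [ 0.005  0.002 -1.   ] F [ 0.1  3.1 -0.3] w 9.7 q6 -1.48
[ 0.55745884 -0.15666903 -0.10737187]
```

Well centred now, with low forces. Stroke 2.

Call:
jog_arm(travel=[[-0.001,0,0],[-0.001,0,0],[-0.001,0,0],[-0.001,0,0],[-0.001,0,0],[-0.001,0,0],[-0.001,0,0],[-0.001,0,0],[-0.001,0,0],[-0.001,0,0]], dr=[[0,0,-0.085],[0,0,-0.17],[0,0,-0.255],[0,0,-0.34],[0,0,-0.425],[0,0,-0.51],[0,0,-0.595],[0,0,-0.68],[0,0,-0.765],[0,0,-0.85]])

```text
t: 49.35
ee_pos: [433.8, 16.4, 112.2]
orientation: [3.127, 0.235, 0.004]
ft_force: [-0.2, -0.9, 1.4]
width: 10.0
```

Call:
jog_arm(travel=[[0,0,0],[0,0,0],[0,0,0],[0,0,0],[0,0,0],[0,0,0],[0,0,0],[0,0,0],[0,0,0],[0,0,0]], dr=[[0,0,-0.085],[0,0,-0.17],[0,0,-0.255],[0,0,-0.34],[0,0,-0.425],[0,0,-0.51],[0,0,-0.595],[0,0,-0.68],[0,0,-0.765],[0,0,-0.85]])

```text
t: 50.35
ee_pos: [433.2, 16.7, 112.2]
orientation: [2.596, -1.758, -0.004]
ft_force: [-1.9, 4.3, 2.7]
width: 9.6
```

```bash
python3 -c "
from h import *
o=pose();print(o['moment'])"
```

```text
t 50.35 tcp [433.2  16.7 112.2] yaw -68.2 zax [-0.006 -0.004 -1.   ] F [-1.9  4.3  2.7] w 9.6 q6 1.21
[0.99620361 0.40439163 0.06999206]
```

Call:
jog_arm(travel=[[0,0,0],[0,0,0],[0,0,0],[0,0,0],[0,0,0],[0,0,0],[0.001,0,0],[0.001,0,0],[0.001,0,0],[0.001,0,0]], dr=[[0,0,0],[0,0,0],[0,0,0],[0,0,0],[0,0,0],[0,0,0],[0,0,0],[0,0,0.08],[0,0,0.16],[0,0,0.24]], hand=0.4)

```text
t: 51.35
ee_pos: [433.6, 16.7, 112.2]
orientation: [2.882, -1.233, -0.002]
ft_force: [-0.4, 0.8, 0.7]
width: 61.4
```

Call:
jog_arm(travel=[[0,0,0],[0,0,0],[0,0,0],[0,0,0],[0,0,0],[0,0,0],[0,0,0],[0,0,0],[0,0,0],[0,0,0]], dr=[[0,0,0.09],[0,0,0.18],[0,0,0.27],[0,0,0.36],[0,0,0.45],[0,0,0.54],[0,0,0.63],[0,0,0.72],[0,0,0.81],[0,0,0.9]])

```text
t: 52.35
ee_pos: [433.7, 16.7, 112.2]
orientation: [2.99, 0.943, 0.005]
ft_force: [-0.4, -0.3, 0.9]
width: 61.5
```

```bash
python3 -c "
from h import *
o=pose();print(o['moment'])"
```

```text
t 52.35 tcp [433.7  16.7 112.2] yaw 35.0 zax [ 0.005 -0.005 -1.   ] F [-0.4 -0.3  0.9] w 61.5 q6 -0.59
[ 0.02640707 -0.10754796  0.03840629]
```

Call:
jog_arm(travel=[[0,0,0],[0,0,0],[0,0,0],[0,0,0],[0,0,0],[0,0,0],[0,0,0],[0,0,0],[0,0,0],[0,0,0]], dr=[[0,0,0.09],[0,0,0.18],[0,0,0.27],[0,0,0.36],[0,0,0.45],[0,0,0.54],[0,0,0.63],[0,0,0.72],[0,0,0.81],[0,0,0.853]])

```text
t: 53.35
ee_pos: [433.7, 16.6, 112.2]
orientation: [1.753, 2.603, 0.01]
ft_force: [1.2, 0.0, -1.4]
width: 61.7
```

Call:
jog_arm(travel=[[0,0,0],[0,0,0],[0,0,0],[0,0,0],[0,0,0],[0,0,0],[0,0,0],[0,0,0],[0,0,0],[0,0,0]], dr=[[0,0,0],[0,0,0],[0,0,0],[0,0,0],[0,0,0],[0,0,0],[0,0,0],[0,0,0],[0,0,0],[0,0,0]], hand=-1)

```text
t: 54.35
ee_pos: [433.6, 16.8, 112.2]
orientation: [1.754, 2.604, 0.011]
ft_force: [-1.3, 3.5, 1.7]
width: 9.7
```

Call:
jog_arm(travel=[[0,0,0],[0,0,0],[0,0,0],[0,0,0],[0,0,0],[0,0,0],[0,0,0],[0,0,0],[0,0,0],[0,0,0]], dr=[[0,0,-0.085],[0,0,-0.17],[0,0,-0.255],[0,0,-0.34],[0,0,-0.425],[0,0,-0.51],[0,0,-0.595],[0,0,-0.68],[0,0,-0.765],[0,0,-0.85]])

```text
t: 55.35
ee_pos: [433.7, 17.0, 112.2]
orientation: [2.988, 0.95, 0.006]
ft_force: [-0.3, 3.9, -0.0]
width: 9.8
```

Call:
jog_arm(travel=[[0,0,0],[0,0,0],[0,0,0],[0,0,0],[0,0,0],[0,0,0],[0,0,0],[0,0,0],[0,0,0],[0,0,0]], dr=[[0,0,-0.085],[0,0,-0.17],[0,0,-0.255],[0,0,-0.34],[0,0,-0.425],[0,0,-0.51],[0,0,-0.595],[0,0,-0.68],[0,0,-0.765],[0,0,-0.85]])

```text
t: 56.35
ee_pos: [433.8, 17.0, 112.2]
orientation: [2.931, -1.111, -0.001]
ft_force: [0.9, 1.5, -0.4]
width: 10.0
```

```bash
python3 -c "
from h import *
o=pose();print(o['moment'])"
```

```text
t 56.35 tcp [433.8  17.  112.2] yaw -41.5 zax [-0.003 -0.006 -1.   ] F [ 0.9  1.5 -0.4] w 10.0 q6 0.75
[0.44571088 0.12210505 0.08532386]
```

About 24° remain by count. I turn slowly and watch the moment for the stop.

Call:
jog_arm(travel=[[0,0,0],[0,0,0],[0,0,0],[0,0,0],[0,0,0],[0,0,0],[0,0,0],[0,0,0],[0,0,0],[0,0,0]], dr=[[0,0,-0.03],[0,0,-0.06],[0,0,-0.09],[0,0,-0.12],[0,0,-0.14],[0,0,-0.16],[0,0,-0.18],[0,0,-0.2],[0,0,-0.22],[0,0,-0.24]])

```text
t: 57.35
ee_pos: [433.8, 17.0, 112.2]
orientation: [2.67, -1.642, -0.003]
ft_force: [0.3, 1.5, 0.7]
width: 10.1
```

```bash
python3 -c "
from h import *
o=pose();print(o['moment'])"
```

```text
t 57.35 tcp [433.8  17.  112.2] yaw -63.2 zax [-0.005 -0.005 -1.   ] F [0.3 1.5 0.7] w 10.1 q6 1.12
[0.46393856 0.17885954 0.13479518]
```

Call:
jog_arm(travel=[[0,0,0],[0,0,0],[0,0,0],[0,0,0],[0,0,0],[0,0,0],[0,0,0],[0,0,0],[0,0,0],[0,0,0]], dr=[[0,0,-0.01],[0,0,-0.02],[0,0,-0.03],[0,0,-0.04],[0,0,-0.05],[0,0,-0.06],[0,0,-0.06],[0,0,-0.06],[0,0,-0.06],[0,0,-0.06]])

```text
t: 58.35
ee_pos: [433.8, 16.9, 112.3]
orientation: [2.59, -1.766, -0.003]
ft_force: [-1.1, 0.7, 2.9]
width: 10.5
```

```bash
python3 -c "
from h import *
o=pose();print(o['moment'])"
```

```text
t 58.35 tcp [433.8  16.9 112.3] yaw -68.6 zax [-0.006 -0.005 -1.   ] F [-1.1  0.7  2.9] w 10.5 q6 1.22
[0.13137805 0.32027951 0.7214694 ]
```

The moment jumped to 0.72 N m and the jaws began to spread, so the hard stop is reached. I release, lift and move clear to check.

Call:
jog_arm(travel=[[0,0,0],[0,0,0],[0,0,0],[0,0,0],[0,0,0],[0,0,0],[0,0,0],[0,0,0.05],[0,0,0.12],[0,0,0.2]], dr=[[0,0,0],[0,0,0],[0,0,0],[0,0,0],[0,0,0],[0,0,0],[0,0,0],[0,0,0],[0,0,0],[0,0,0]], hand=0.4)

```text
t: 59.35
ee_pos: [433.0, 16.9, 192.6]
orientation: [2.589, -1.765, -0.006]
ft_force: [0.8, -0.4, -0.2]
width: 61.3
```

Call:
jog_arm(travel=[[0,0,0.1],[0,0.05,0.15],[0,0.15,0.15],[0,0.27,0.15],[0,0.39,0.15],[0,0.5,0.15],[0,0.5,0.15],[0,0.5,0.15],[0,0.5,0.15],[0,0.5,0.15]], dr=[[0,0,0],[0,0,0],[0,0,0],[0,0,0],[0,0,0],[0,0,0],[0,0,0],[0,0,0],[0,0,0],[0,0,0]])

```text
t: 60.35
ee_pos: [432.9, 215.7, 252.5]
orientation: [2.587, -1.767, -0.006]
ft_force: [-0.0, -0.3, -0.8]
width: 61.2
```

Run:
```python
from h import *
pose();survey('20')
for n in('top','side'):
    im=shot(n,n+'21');W=cloud(im);z=W[...,2]
    near=np.hypot(W[...,0]-434,W[...,1]-16)<40
    rect(W,near&(z>135)&(z<152),n+' key')
    near=np.hypot(W[...,0]-469,W[...,1]-322)<110
    rect(W,near&(z>84)&(z<100),n+' disp rim')
a=cv2.imread('pics/top21.png')[185:250,240:410];b=cv2.imread('pics/side21.png')[150:290,210:410]
cv2.imwrite('pics/c21.png',np.vstack([cv2.resize(a,(680,260),interpolation=2),cv2.resize(b[:80],(680,272),interpolation=2)]))
cv2.imwrite('pics/c22.png',np.hstack([cv2.resize(a[:,:50],(400,520),interpolation=2),cv2.resize(b,(400,280),interpolation=2)[:280].repeat(1,0) if 0 else cv2.copyMakeBorder(cv2.resize(b,(400,280),interpolation=2),0,240,0,0,0)]))
```

```text
t 60.35 tcp [432.9 215.7 252.5] yaw -68.7 zax [-0.008 -0.005 -1.   ] F [-0.  -0.3 -0.8] w 61.2 q6 1.64
top tray a 251 c [ 441.9 -258.9] size [ 66.  134.3] ang 1.1 z [80.1 84.6 87.5]
top in a 183 c [ 445.1 -280.4] size [38.4 37.1] ang 89.1 z [102.7 105.9 109. ]
top tray b 227 c [ 438.  -111.3] size [ 66.1 132.9] ang 1.1 z [80.8 84.7 87.7]
top in b 414 c [ 437.5 -111.2] size [61.  45.1] ang 88.6 z [102.2 106.  109. ]
side tray a 227 c [ 439.4 -256. ] size [ 69.4 137.8] ang 0.6 z [79.5 83.5 86.7]
side in a 93 c [ 442.7 -279.7] size [37.  39.2] ang 48.1 z [100.7 104.9 107.2]
side tray b 278 c [ 436.4 -110. ] size [ 68.5 139.4] ang 1.6 z [79.4 83.4 86.9]
side in b 264 c [ 436.5 -109.1] size [64.1 48.9] ang 88.8 z [100.6 105.1 107.5]
side bench 211 c [2360.6 -102.3] size [464.2  37. ] ang 87.8 z [34.7 40.8 46.4]
top key 75 c [434.5  13.6] size [47.6  9.1] ang 25.3 z [141.8 145.1 147.4]
top disp rim 93 c [488.9 262.9] size [80.8 27.7] ang 20.8 z [86.6 91.7 96.5]
side key 95 c [432.5  15.6] size [45.4 12.7] ang 24.9 z [135.4 142.5 146.8]
side disp rim 901 c [468.7 323.4] size [ 84.7 151.1] ang 18.2 z [85.  90.6 95.2]
```

View pics/c22.png

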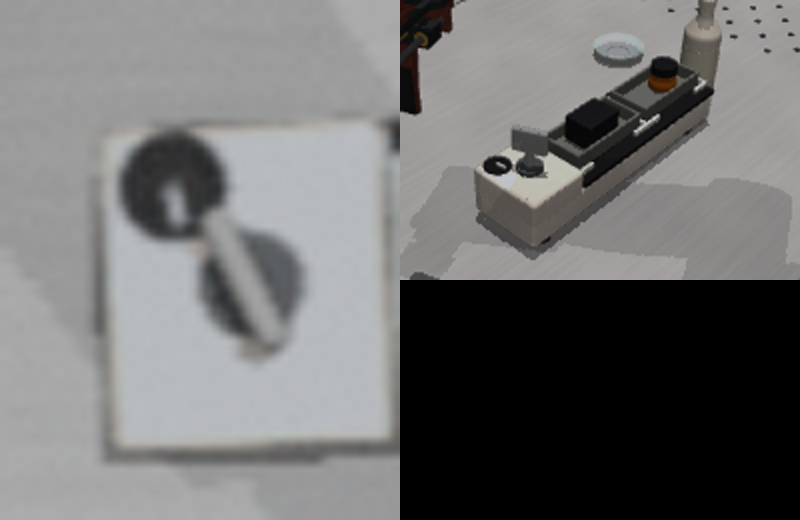

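All checks agree. The blade is at 25°, which is 516° or 9.0 rad of winding, and the pointer has turned half a turn. The jar was knocked about 22 mm along tray a but still stands upright on the floor, inside the walls. The arm is clear, so I hand the job in.

```bash
python3 -c "
from h import *
print(ticket.close_job())"
```

```text
the job is handed in; nothing more can be done
None
```

The shaker is loaded and wound, and I handed the job in at about 60 s of the 210 s allowed.

- **Trays:** the two top trays sit flat in berths a and b, with rims at about 84 mm in both views. One tray is left in the dispenser.
- **Specimens:** only the short block and the jar were on the bench. The block stands in tray b and the jar in tray a.
- **Key:** I wound it clockwise in three strokes until it hit the hard stop, where the moment jumped to 0.72 N m. The final picture has the blade at about 25°, which works out to 9.0 rad, and the pointer half a turn round.

**Checks that disagreed:**
- **Jar:** it was found about 22 mm further along tray a than where I set it. It still stands upright inside the walls with its top at 105 mm, so I left it there.
- **Cameras:** the two views differ by a steady 2–3 mm. I averaged them, and that agreed with the arm's own positions.

I did not touch the mouse, bottle, dish or purple tray.

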